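# Turn the tool case to its pointer on the bench turntable and hasp it shut

## Task

Turn the bench turntable until the front of the red tool case (its hasp side, red mark) faces the yellow pointer on the stand and the table clicks into its detent there. Then shut the lid of the case, and last swing the yellow hasp over the staple until it lies flat on the lid. Leave the dumbbell, the bottle and the book where they are.

Things in the scene. Friction and masses are not known exactly. Their poses are not given: they have to be found in the camera images.
- stand: fixed dark steel stand, round plate 300 mm across, 18 mm high. Origin on the bench under the turntable's vertical axis, z up. Its own -x is the stand's front: a yellow detent housing (34 mm high, reaching 215 mm from the axis) with the yellow pointer on top (42 mm high). The aluminium disc on it is 336 mm across over its rim pins, its top 36 mm above the bench
- turntable (a joint): angle of the disc on the stand, rad, grows anticlockwise seen from above, no end stops. 0: case front and red mark face the yellow pointer (the wanted detent). A spring roller clicks between pairs of rim pins at every quarter turn and draws the disc home from within 3 degrees; passing a pin takes about 6 N at the grip, elsewhere 1 N
- mark (a point): red mark on the disc's top, 150 mm from the axis, in the middle of the case's front side; turns with the disc
- pointer (a point): point of the stand, 150 mm from the axis towards its front: where the red mark must come
- grip (a point): turning grip on the disc: upright black sleeve, 24 mm diameter, 140 mm from the axis, from 43 to 155 mm above the bench, spinning freely on its post. This point is on its centre line, 142 mm above the bench. At turntable 0 it stands 105 degrees anticlockwise (from above) from the stand's +x: at the case's left side seen from the robot
- lid_hinge (a point): middle of the lid's hinge line, 65 mm behind the axis, along the rear top edge of the red tool case. The case, bolted on the middle of the disc, is 130 mm front to back, 170 mm wide, 60 mm high (rim 96 mm above the bench). The point does not move with the lid
- lid (a joint): opening angle of the lid, rad: 0 shut, grows as its front edge rises, at most 1.4; stiff, stays where left (2 to 3 N at the front edge moves it). A red slab 130 mm front to back, 170 mm wide, 18 mm thick (top 114 mm above the bench when shut); in its middle, 74 mm in front of the hinge, a steel staple 21 mm wide stands 18 mm above its top
- lid_edge (a point): middle of the lid's front edge, on its top face, 130 mm from the hinge
- hasp_hinge (a point): middle of the hasp's hinge line, parallel to the case's front, 71 mm in front of the axis and 117 mm above the bench. Does not move with the hasp.
- hasp (a joint): angle of the hasp, rad: 0 lying flat on the shut lid with the staple through its slot; 1.57 upright; more leans out in front of the case; at most 2.7. Stiff, stays where it is left (about 1 N at its end moves it).
- hasp_tip (a point): end of the yellow hasp strap, 85 mm from its hinge line. The strap is 40 mm wide, 4 mm thick, with a 24 by 20 mm slot centred 62 mm from the hinge and a turned lip 9 mm high at the end.
- dumbbell: bystander: black dumbbell with a steel bar, 195 mm long along its x, heads 68 mm square, origin under its middle
- bottle: bystander: upright green bottle, 68 mm diameter, 170 mm high, origin under its middle
- book: bystander: thick yellow book lying flat, 145 x 205 x 30 mm, origin under its middle

How it is judged:
By the outcome, as a careful person would: the job done as asked, in the order asked, and still so for the second after the job is handed in, with the robot touching nothing.
It also fails if it takes over 58 s, if anything falls off the work surface, if the arm or the gripper's body presses on something with over 40 N, if the wrist force passes 120 N, or if a joint passes its speed limit or range.

## Robot

A 6-joint arm with a two-finger parallel gripper is mounted at the origin on the work surface. World frame = base frame: x ahead of the robot, y to its left, z up, the work surface at z = 0. Lengths are in mm, angles in rad, forces in N, time in s.
With the tool pointing down it reaches from about 375 to 750 mm from the base axis. Payload 9 kg.
Tool frame: the origin (TCP) lies midway between the tips of the shut fingers; the grasp point (between the pads) lies manip.hold_point_z behind it (manip.hold_point_z is the distance from the TCP to the grasp point, in mm); z points along the fingers, y is the line along which they close (so a half turn about z gives the same grasp; the last joint's range is limited). The gripper opens to 85 mm and grips with 20 to 120 N. Pads are 22 mm wide; open, the fingers measure 114 mm over their backs; the gripper's body (76 mm by 85 mm) begins 54 mm behind the grasp point. The pads swing forward as they close: fully open they stand 13 mm farther back than shut.
Start: joints at [-1.47, 0.104, 0.097, 1.564, 0, 1.353], TCP at [188.066, -569.796, 231.331] pointing down, gripper open.
Joint ranges: [-2.99, 2.99], [-0.84, 1.86], [-1.1, 1.16], [-1.84, 2.11], [-1.51, 1.56], [-3.14, 3.14]. Speed limits (rad/s): [2.22, 2.22, 2.57, 3.14, 3.14, 3.14].

## Interface

Orientations are given as a rotation vector (axis times angle).
In Python, from plant import manip gives the robot as it stands. The module is installed in compiled form; this text tells all that it offers.
- The arm moves only by the tool apply_moves, never from a script. Its argument "targets" is a list of rows, each an object of numbers: "tx", "ty", "tz": the shift along the tool's x, y, z as a fraction of full scale; "wx", "wy", "wz": the turn, a rotation vector about the tool's x, y, z as a fraction of full scale; "claw": the closure, from -1 (fully open) to 1 (shut). A call has exactly 5 rows; each row shifts and turns the commanded pose from where the row before left it, along the tool's axes as they then stand; what a row does not reach is not made up. Full scale, the value 1, is 0.02 m for a shift and 0.12 rad for a turn. A row lasts 1/10 s, in which the tool goes at most 50 mm and 8.59 degrees, less where a joint would pass 70% of its speed; a pose out of reach is approached as far as the arm can. A call with a number of a shift or a turn outside -1 to 1 is refused whole. A call with a gripper value outside its range is refused whole. The fingers move at their own pace and stop on an object; the grip force is fixed at half the most. Time passes only in rows, so rows that do not move let the fingers close, or fill a call up. It gives the time, the measured TCP pose, the force, the opening and the grip force at its end, in the units of the state.
- manip.sense(): the state, without advancing time (a new reading comes with each control period).
- manip.grab_frame(name): name is "scene" or "top"; returns the picture (400x640x3 uint8, blue, green, red); there is no depth.
- manip.calibration(name): a dict with "K" (3x3 intrinsics, pixels), "k1" (the pictures are not rectified: a ray, as slopes to the right and down, at radius r is drawn at 1 + k1 r^2 times it, then the intrinsics apply), "R" (3x3) and "t" (3): a world point X has camera coordinates R X + t. Camera axes: x right, y down, z forward; pixel columns grow to the right and rows downward; lengths in mm; the calibration is good to about 2 mm. A picture is of the moment at which its call begins. calibration takes no time and is no camera call.
- manip.finish_job(): hands the job in; it is judged then, once.
The state is a dict: "t": time; "qpos": joint angles; "joint_velocities": joint speeds; "tau": joint torques, N m; "ee_pos": TCP position; "ee_rot": TCP orientation; "force": force on the tool from outside, world axes, zero at the start; "moment": the same for the moment, N m; "gripper_width": finger opening in mm; "grip_force": force on a finger pad.
Only numpy, scipy, OpenCV 4.12 (cv2) and the standard library are available. Lean on these libraries where they do the work, as an engineer would, in place of code of your own. Each camera call takes 0.05 s, during which the arm holds its last target. There are 200 camera calls.

## Working session

There is one attempt and no reset: what is moved stays moved. The work goes in short steps, Python scripts to look and compute and a tool call to move; the robot and the scene stay as the last step left them, time stands still between calls to the robot, and variables do not carry over. Pictures are saved under pics/ and viewed, at most 10 in all, crops included, and the job is handed in when it is done.

Besides the shell and the picture viewer there is one more tool, called after "Request:" in YAML: its name, and indented under it one key for each argument. apply_moves: Moves the arm, as the interface text tells. Its arguments: {"type":"object","properties":{"targets":{"type":"array","items":{"type":"object","properties":{"tx":{"type":"number","minimum":-1,"maximum":1},"ty":{"type":"number","minimum":-1,"maximum":1},"tz":{"type":"number","minimum":-1,"maximum":1},"wx":{"type":"number","minimum":-1,"maximum":1},"wy":{"type":"number","minimum":-1,"maximum":1},"wz":{"type":"number","minimum":-1,"maximum":1},"claw":{"type":"number"}}}}},"required":["targets"]}

```bash
mkdir -p pics; ls
python3 - <<'E'
from plant import manip
import cv2
s=manip.sense(); print(s, manip.hold_point_z)
for n in ("scene","top"):
    cv2.imwrite(f"pics/{n}0.png",manip.grab_frame(n)); print(n,manip.calibration(n))
E
```

```text
pics
{'t': 0.0, 'qpos': array([-1.46971057e+00,  1.04656959e-01,  9.64726930e-02,  1.56388454e+00,
        1.10852533e-05,  1.35309384e+00]), 'joint_velocities': array([ 0.00042706, -0.00085551,  0.00023377, -0.00121307, -0.00098998,
        0.00083846]), 'tau': array([-4.63637934e-04, -5.56927407e+01,  5.03651369e+01,  1.68453308e-02,
       -5.30532343e-04,  6.52812929e-06]), 'ee_pos': array([ 188.02736202, -569.43865264,  230.54899215]), 'ee_rot': array([-3.10051508e+00, -4.98432172e-01, -1.33810236e-04]), 'force': array([-0.38374918, -0.18716527, -0.13607474]), 'moment': array([-0.02313769,  0.01494983,  0.0259413 ]), 'grip_force': 0.0, 'gripper_width': 85.48139078177729} 18.700000000000003
scene {'K': array([[369.63618931,   0.        , 320.87102605],
       [  0.        , 369.63618931, 194.13733888],
       [  0.        ,   0.        ,   1.        ]]), 'k1': -0.08206972946077845, 'R': array([[ 0.50655969,  0.86198036,  0.01967613],
       [ 0.67045409, -0.37945171, -0.63757957],
       [-0.54211492,  0.33616405, -0.7701332 ]]), 't': array([-256.0084963 , -323.37116612, 1454.9198309 ])}
top {'K': array([[468.20369202,   0.        , 320.67158597],
       [  0.        , 468.20369202, 199.38778261],
       [  0.        ,   0.        ,   1.        ]]), 'k1': -0.030802404927435603, 'R': array([[-0.00894377, -0.99995391,  0.00349023],
       [-0.99962458,  0.00885032, -0.02593027],
       [ 0.02589819, -0.00372084, -0.99965766]]), 't': array([ -21.58314367,  533.13415051, 1367.45472068])}
```

View pics/scene0.png

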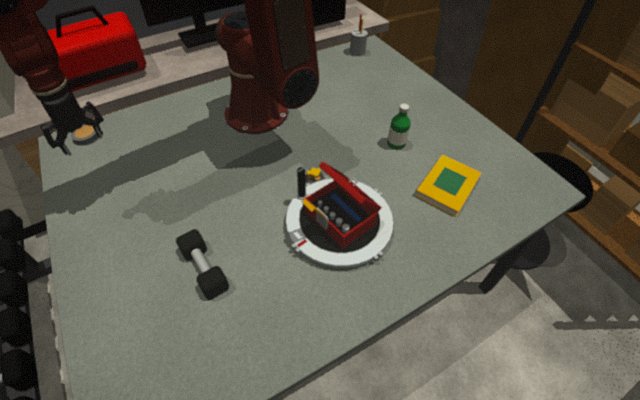

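View pics/top0.png

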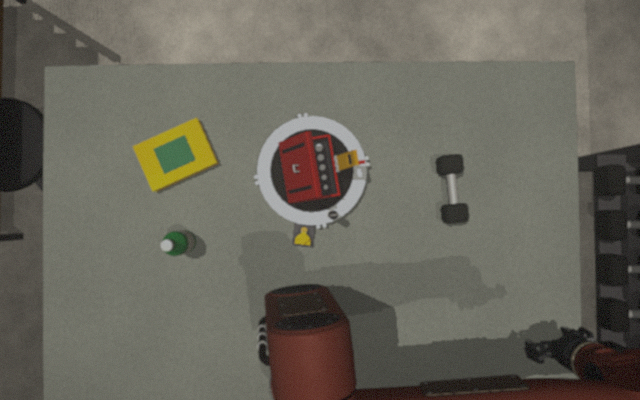

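The top view shows the disc at about (312,170), with the pointer towards the robot at (303,238), the mark on the right at (363,162) and the grip at about (333,214). So a clockwise turn of about 90° is needed. The lid is open and the hasp leans out.

```bash
cat > h.py <<'E'
import numpy as np, cv2
from plant import manip
from scipy.spatial.transform import Rotation as Ro
def ray(n,u,v):
    c=manip.calibration(n);K=c["K"];R=np.array(c["R"]);t=np.array(c["t"])
    p=cv2.undistortPoints(np.array([[[u,v]]],float),K,np.array([c["k1"],0,0,0,0.]))[0,0]
    return -R.T@t, R.T@np.array([p[0],p[1],1.])
def onplane(n,u,v,z):
    o,d=ray(n,u,v); return o+d*(z-o[2])/d[2]
def two(a,b):
    (o1,d1),(o2,d2)=ray("scene",*a),ray("top",*b)
    s=np.linalg.lstsq(np.c_[d1,-d2],o2-o1,rcond=None)[0]
    p,q=o1+s[0]*d1,o2+s[1]*d2
    return (p+q)/2,np.linalg.norm(p-q)
def pix(n,X):
    c=manip.calibration(n);R=np.array(c["R"]);t=np.array(c["t"])
    return cv2.projectPoints(np.array([X],float),cv2.Rodrigues(R)[0],t,c["K"],np.array([c["k1"],0,0,0,0.]))[0][0,0]
E
python3 - <<'E'
from h import *
t=cv2.imread("pics/top0.png"); s=cv2.imread("pics/scene0.png")
hsv=cv2.cvtColor(t,cv2.COLOR_BGR2HSV)
m=((hsv[...,1]<40)&(hsv[...,2]>150)).astype(np.uint8); m[:, :240]=0; m[:,385:]=0; m[:100]=0; m[245:]=0
P=np.argwhere(m); print(len(P))
h=cv2.convexHull(P[:,::-1].astype(np.int32))[:,0]
W=np.array([onplane("top",u,v,36)[:2] for u,v in h])
A=np.c_[2*W,np.ones(len(W))]; x=np.linalg.lstsq(A,(W**2).sum(1),rcond=None)[0]
print("axis",x[:2],"r",np.sqrt(x[2]+x[:2]@x[:2]))
y=((hsv[...,0]>18)&(hsv[...,0]<34)&(hsv[...,1]>130)&(hsv[...,2]>90)).astype(np.uint8)
n,l,st,c=cv2.connectedComponentsWithStats(y)
for i in range(1,n):
    if st[i,4]>15: print(st[i],c[i],onplane("top",*c[i],42))
cv2.imwrite("pics/tc.png",cv2.resize(t[100:260,240:400],None,fx=3.7,fy=3.7,interpolation=cv2.INTER_CUBIC))
cv2.imwrite("pics/sc.png",cv2.resize(s[145:275,270:410],None,fx=4.5,fy=4.5,interpolation=cv2.INTER_CUBIC))
E
```

```text
3505
axis [ 6.17224541e+02 -5.70665838e-01] r 159.72801064155678
[ 133  118   85   73 2705] [175.31645102 154.57707948] [664.53683615 390.39257436  42.        ]
[337 151  21  19 264] [346.90909091 159.83333333] [ 644.83662693 -102.46710743   42.        ]
[294 227  17  19 188] [302.67021277 237.88829787] [422.52198762  26.17702505  42.        ]
```

View pics/tc.png

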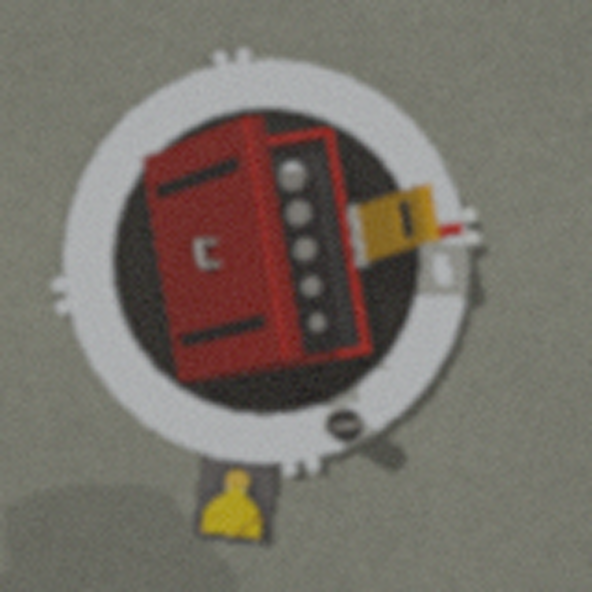

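View pics/sc.png

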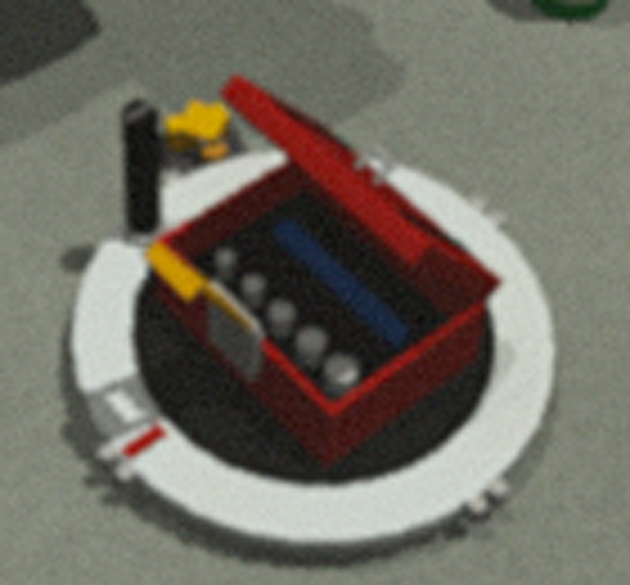

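The top crop shows the grip top at full-picture pixel (333.2,214.6), the mark at (361.6,162) and the pointer at (303,238). The scene crop shows the grip top at (301.3,169) and the mark at (302,243), with the hasp leaning out over the front.

Run:
```python
from h import *
ax=np.array([617.2,-.6])
f=lambda p:(np.round(p,1),round(float(np.hypot(*(p[:2]-ax))),1),round(float(np.degrees(np.arctan2(*(p[:2]-ax)[::-1]))),1))
print("grip2",two((301.3,168.8),(333.2,214.6))); print("grip z155",f(onplane("top",333.2,214.6,155)), f(onplane("scene",301.3,168.8,155)))
print("mark",f(onplane("top",361.6,161.9,36)),f(onplane("scene",302,243,36)))
print("pointer",f(onplane("top",302.7,237.9,42)))
print("ptr tip",f(onplane("top",240+237/3.7,100+470/3.7,42)))
```

```text
grip2 (array([488.90968251, -58.31889499, 154.71457831]), np.float64(0.23073811395575755))
grip z155 (array([489. , -58.2, 155. ]), 140.6, -155.8) (array([489.1, -58.5, 155. ]), 140.6, -155.7)
mark (array([ 639.2, -145.1,   36. ]), 146.2, -81.4) (array([ 640.4, -141.4,   36. ]), 142.7, -80.6)
pointer (array([422.5,  26.1,  42. ]), 196.5, 172.2)
ptr tip (array([453.5,  22. ,  42. ]), 165.3, 172.2)
```

```bash
cat >> h.py <<'E'
import json,os,sys
# commanded pose (x,y,z,yaw of tool x), tool pointing down; +wz lowers yaw
def plan(x,y,z,yaw,n,claw,nd=2):
    s=json.load(open("cmd.json")); p=np.array(s[:3]);a=s[3]; g=np.array([x,y,z]);p0=p.copy();a0=a;rows=[]
    for k in range(1,n+1):
        d=p0+(g-p0)*k/n-p; dw=-np.radians(a0+(yaw-a0)*k/n-a)
        c,s_=np.cos(np.radians(a)),np.sin(np.radians(a))
        ex=np.array([c,s_,0]);ey=np.array([s_,-c,0]);ez=np.array([0,0,-1.])
        v=[round(float(d@e)/20,nd) for e in(ex,ey,ez)]; w=round(float(dw)/.12,nd)
        assert max(map(abs,v+[w]))<=1,(v,w)
        p=p+20*(v[0]*ex+v[1]*ey+v[2]*ez); a-=np.degrees(.12*w)
        rows.append(dict(zip(("tx","ty","tz","wz","claw"),v+[w,claw])))
    json.dump([*p,a],open("cmd.json","w"))
    for i in range(0,n,5): print(json.dumps(rows[i:i+5]).replace(" ",""))
def show():
    s=manip.sense(); R=Ro.from_rotvec(s["ee_rot"]).as_matrix()
    print(round(s["t"],2),s["ee_pos"].round(1),"yaw",round(float(np.degrees(np.arctan2(R[1,0],R[0,0]))),1),"tilt",R[2].round(3),"F",s["force"].round(1),"w",round(s["gripper_width"],1),round(s["grip_force"],1),"cmd",np.round(json.load(open("cmd.json")),1),"q",s["qpos"].round(2))
E
python3 - <<'E'
from h import *
json.dump([188.066,-569.796,231.331,18.27],open("cmd.json","w"))
yaw=189.25; r=np.radians(yaw)
x,y=489.3+4*np.cos(r),-58.3+4*np.sin(r); print(x,y)
plan(x,y,231.3,yaw-360,30,-1)
E
```

```text
485.3520145337591 -58.9429702624153
[{"tx":0.74,"ty":-0.65,"tz":0.0,"wz":0.92,"claw":-1},{"tx":0.66,"ty":-0.73,"tz":0.0,"wz":0.91,"claw":-1},{"tx":0.58,"ty":-0.8,"tz":0.0,"wz":0.92,"claw":-1},{"tx":0.48,"ty":-0.86,"tz":0.0,"wz":0.92,"claw":-1},{"tx":0.39,"ty":-0.9,"tz":0.0,"wz":0.91,"claw":-1}]
[{"tx":0.29,"ty":-0.95,"tz":0.0,"wz":0.92,"claw":-1},{"tx":0.18,"ty":-0.96,"tz":0.0,"wz":0.91,"claw":-1},{"tx":0.08,"ty":-0.99,"tz":0.0,"wz":0.92,"claw":-1},{"tx":-0.04,"ty":-0.98,"tz":0.0,"wz":0.92,"claw":-1},{"tx":-0.14,"ty":-0.97,"tz":0.0,"wz":0.91,"claw":-1}]
[{"tx":-0.25,"ty":-0.96,"tz":0.0,"wz":0.92,"claw":-1},{"tx":-0.35,"ty":-0.92,"tz":0.0,"wz":0.92,"claw":-1},{"tx":-0.45,"ty":-0.88,"tz":0.0,"wz":0.91,"claw":-1},{"tx":-0.54,"ty":-0.82,"tz":0.0,"wz":0.92,"claw":-1},{"tx":-0.63,"ty":-0.76,"tz":0.0,"wz":0.92,"claw":-1}]
[{"tx":-0.71,"ty":-0.68,"tz":0.0,"wz":0.91,"claw":-1},{"tx":-0.78,"ty":-0.6,"tz":0.0,"wz":0.92,"claw":-1},{"tx":-0.84,"ty":-0.51,"tz":0.0,"wz":0.92,"claw":-1},{"tx":-0.89,"ty":-0.42,"tz":0.0,"wz":0.91,"claw":-1},{"tx":-0.93,"ty":-0.32,"tz":0.0,"wz":0.92,"claw":-1}]
[{"tx":-0.97,"ty":-0.21,"tz":0.0,"wz":0.91,"claw":-1},{"tx":-0.98,"ty":-0.11,"tz":0.0,"wz":0.92,"claw":-1},{"tx":-0.98,"ty":0.01,"tz":0.0,"wz":0.92,"claw":-1},{"tx":-0.98,"ty":0.11,"tz":0.0,"wz":0.91,"claw":-1},{"tx":-0.96,"ty":0.21,"tz":0.0,"wz":0.92,"claw":-1}]
[{"tx":-0.93,"ty":0.32,"tz":0.0,"wz":0.92,"claw":-1},{"tx":-0.89,"ty":0.43,"tz":0.0,"wz":0.91,"claw":-1},{"tx":-0.84,"ty":0.51,"tz":0.0,"wz":0.92,"claw":-1},{"tx":-0.78,"ty":0.61,"tz":0.0,"wz":0.92,"claw":-1},{"tx":-0.7,"ty":0.69,"tz":0.0,"wz":0.91,"claw":-1}]
```

Request:
apply_moves:
  targets:
    - {"tx": 0.74, "ty": -0.65, "tz": 0.0, "wz": 0.92, "claw": -1}
    - {"tx": 0.66, "ty": -0.73, "tz": 0.0, "wz": 0.91, "claw": -1}
    - {"tx": 0.58, "ty": -0.8, "tz": 0.0, "wz": 0.92, "claw": -1}
    - {"tx": 0.48, "ty": -0.86, "tz": 0.0, "wz": 0.92, "claw": -1}
    - {"tx": 0.39, "ty": -0.9, "tz": 0.0, "wz": 0.91, "claw": -1}

```text
$.targets[0]: bad value
```

Request:
apply_moves:
  targets:
    - {"tx": 0.29, "ty": -0.95, "tz": 0.0, "wz": 0.92, "claw": -1}
    - {"tx": 0.18, "ty": -0.96, "tz": 0.0, "wz": 0.91, "claw": -1}
    - {"tx": 0.08, "ty": -0.99, "tz": 0.0, "wz": 0.92, "claw": -1}
    - {"tx": -0.04, "ty": -0.98, "tz": 0.0, "wz": 0.92, "claw": -1}
    - {"tx": -0.14, "ty": -0.97, "tz": 0.0, "wz": 0.91, "claw": -1}

```text
$.targets[0]: bad value
```

Request:
apply_moves:
  targets:
    - {"tx": -0.25, "ty": -0.96, "tz": 0.0, "wz": 0.92, "claw": -1}
    - {"tx": -0.35, "ty": -0.92, "tz": 0.0, "wz": 0.92, "claw": -1}
    - {"tx": -0.45, "ty": -0.88, "tz": 0.0, "wz": 0.91, "claw": -1}
    - {"tx": -0.54, "ty": -0.82, "tz": 0.0, "wz": 0.92, "claw": -1}
    - {"tx": -0.63, "ty": -0.76, "tz": 0.0, "wz": 0.92, "claw": -1}

```text
$.targets[0]: bad value
```

Request:
apply_moves:
  targets:
    - {"tx": -0.71, "ty": -0.68, "tz": 0.0, "wz": 0.91, "claw": -1}
    - {"tx": -0.78, "ty": -0.6, "tz": 0.0, "wz": 0.92, "claw": -1}
    - {"tx": -0.84, "ty": -0.51, "tz": 0.0, "wz": 0.92, "claw": -1}
    - {"tx": -0.89, "ty": -0.42, "tz": 0.0, "wz": 0.91, "claw": -1}
    - {"tx": -0.93, "ty": -0.32, "tz": 0.0, "wz": 0.92, "claw": -1}

```text
$.targets[0]: bad value
```

Request:
apply_moves:
  targets:
    - {"tx": -0.97, "ty": -0.21, "tz": 0.0, "wz": 0.91, "claw": -1}
    - {"tx": -0.98, "ty": -0.11, "tz": 0.0, "wz": 0.92, "claw": -1}
    - {"tx": -0.98, "ty": 0.01, "tz": 0.0, "wz": 0.92, "claw": -1}
    - {"tx": -0.98, "ty": 0.11, "tz": 0.0, "wz": 0.91, "claw": -1}
    - {"tx": -0.96, "ty": 0.21, "tz": 0.0, "wz": 0.92, "claw": -1}

```text
$.targets[0]: bad value
```

Request:
apply_moves:
  targets:
    - {"tx": -0.93, "ty": 0.32, "tz": 0.0, "wz": 0.92, "claw": -1}
    - {"tx": -0.89, "ty": 0.43, "tz": 0.0, "wz": 0.91, "claw": -1}
    - {"tx": -0.84, "ty": 0.51, "tz": 0.0, "wz": 0.92, "claw": -1}
    - {"tx": -0.78, "ty": 0.61, "tz": 0.0, "wz": 0.92, "claw": -1}
    - {"tx": -0.7, "ty": 0.69, "tz": 0.0, "wz": 0.91, "claw": -1}

```text
$.targets[0]: bad value
```

```bash
python3 -c "
from h import *
show()"
```

```text
0.1 [ 188.  -569.5  230.6] yaw 18.3 tilt [ 0.    -0.001 -1.   ] F [-0.2  0.5 -0.3] w 85.6 0.0 cmd [ 485.3  -58.9  231.3 -170.7] q [-1.47  0.1   0.1   1.56 -0.    1.35]
```

Request:
apply_moves:
  targets:
    - {"tx": 0.74, "ty": -0.65, "tz": 0, "wx": 0, "wy": 0, "wz": 0.92, "claw": -1}
    - {"tx": 0.66, "ty": -0.73, "tz": 0, "wx": 0, "wy": 0, "wz": 0.91, "claw": -1}
    - {"tx": 0.58, "ty": -0.8, "tz": 0, "wx": 0, "wy": 0, "wz": 0.92, "claw": -1}
    - {"tx": 0.48, "ty": -0.86, "tz": 0, "wx": 0, "wy": 0, "wz": 0.92, "claw": -1}
    - {"tx": 0.39, "ty": -0.9, "tz": 0, "wx": 0, "wy": 0, "wz": 0.91, "claw": -1}

```text
t: 0.6
ee_pos: [237.9, -483.8, 230.9]
ee_rot: [-3.119, 0.369, 0.0]
force: [0.6, -0.3, -0.5]
gripper_width: 85.6
grip_force: 0.0
```

Request:
apply_moves:
  targets:
    - {"tx": 0.29, "ty": -0.95, "tz": 0, "wx": 0, "wy": 0, "wz": 0.92, "claw": -1}
    - {"tx": 0.18, "ty": -0.96, "tz": 0, "wx": 0, "wy": 0, "wz": 0.91, "claw": -1}
    - {"tx": 0.08, "ty": -0.99, "tz": 0, "wx": 0, "wy": 0, "wz": 0.92, "claw": -1}
    - {"tx": -0.04, "ty": -0.98, "tz": 0, "wx": 0, "wy": 0, "wz": 0.92, "claw": -1}
    - {"tx": -0.14, "ty": -0.97, "tz": 0, "wx": 0, "wy": 0, "wz": 0.91, "claw": -1}

```text
t: 1.1
ee_pos: [287.4, -398.7, 231.0]
ee_rot: [-2.902, 1.202, 0.0]
force: [0.3, 0.3, 0.0]
gripper_width: 85.3
grip_force: 0.0
```

Request:
apply_moves:
  targets:
    - {"tx": -0.25, "ty": -0.96, "tz": 0, "wx": 0, "wy": 0, "wz": 0.92, "claw": -1}
    - {"tx": -0.35, "ty": -0.92, "tz": 0, "wx": 0, "wy": 0, "wz": 0.92, "claw": -1}
    - {"tx": -0.45, "ty": -0.88, "tz": 0, "wx": 0, "wy": 0, "wz": 0.91, "claw": -1}
    - {"tx": -0.54, "ty": -0.82, "tz": 0, "wx": 0, "wy": 0, "wz": 0.92, "claw": -1}
    - {"tx": -0.63, "ty": -0.76, "tz": 0, "wx": 0, "wy": 0, "wz": 0.92, "claw": -1}

```text
t: 1.6
ee_pos: [269.2, -338.1, 231.3]
ee_rot: [-2.511, 1.803, -0.046]
force: [-0.6, -0.7, 0.3]
gripper_width: 85.3
grip_force: 0.0
```

Request:
apply_moves:
  targets:
    - {"tx": -0.71, "ty": -0.68, "tz": 0, "wx": 0, "wy": 0, "wz": 0.91, "claw": -1}
    - {"tx": -0.78, "ty": -0.6, "tz": 0, "wx": 0, "wy": 0, "wz": 0.92, "claw": -1}
    - {"tx": -0.84, "ty": -0.51, "tz": 0, "wx": 0, "wy": 0, "wz": 0.92, "claw": -1}
    - {"tx": -0.89, "ty": -0.42, "tz": 0, "wx": 0, "wy": 0, "wz": 0.91, "claw": -1}
    - {"tx": -0.93, "ty": -0.32, "tz": 0, "wx": 0, "wy": 0, "wz": 0.92, "claw": -1}

```text
t: 2.1
ee_pos: [157.2, -263.0, 239.2]
ee_rot: [-2.008, 2.199, -0.111]
force: [-16.2, 7.3, 0.3]
gripper_width: 85.4
grip_force: 0.0
```

Request:
apply_moves:
  targets:
    - {"tx": -0.97, "ty": -0.21, "tz": 0, "wx": 0, "wy": 0, "wz": 0.91, "claw": -1}
    - {"tx": -0.98, "ty": -0.11, "tz": 0, "wx": 0, "wy": 0, "wz": 0.92, "claw": -1}
    - {"tx": -0.98, "ty": 0.01, "tz": 0, "wx": 0, "wy": 0, "wz": 0.92, "claw": -1}
    - {"tx": -0.98, "ty": 0.11, "tz": 0, "wx": 0, "wy": 0, "wz": 0.91, "claw": -1}
    - {"tx": -0.96, "ty": 0.21, "tz": 0, "wx": 0, "wy": 0, "wz": 0.92, "claw": -1}

```text
t: 2.6
ee_pos: [73.1, -225.9, 284.1]
ee_rot: [-1.388, 2.48, -0.014]
force: [-0.2, 0.6, -0.2]
gripper_width: 85.2
grip_force: 0.0
```

Request:
apply_moves:
  targets:
    - {"tx": -0.93, "ty": 0.32, "tz": 0, "wx": 0, "wy": 0, "wz": 0.92, "claw": -1}
    - {"tx": -0.89, "ty": 0.43, "tz": 0, "wx": 0, "wy": 0, "wz": 0.91, "claw": -1}
    - {"tx": -0.84, "ty": 0.51, "tz": 0, "wx": 0, "wy": 0, "wz": 0.92, "claw": -1}
    - {"tx": -0.78, "ty": 0.61, "tz": 0, "wx": 0, "wy": 0, "wz": 0.92, "claw": -1}
    - {"tx": -0.7, "ty": 0.69, "tz": 0, "wx": 0, "wy": 0, "wz": 0.91, "claw": -1}

```text
t: 3.1
ee_pos: [-34.2, -191.1, 255.9]
ee_rot: [-0.762, 2.689, 0.072]
force: [-0.3, -0.4, 0.0]
gripper_width: 85.3
grip_force: 0.0
```

```bash
python3 -c "
from h import *
show()"
```

```text
3.1 [ -34.2 -191.1  255.9] yaw -147.9 tilt [-0.34  -0.044 -0.939] F [-0.3 -0.4  0. ] w 85.3 0.0 cmd [ 485.3  -58.9  231.3 -170.7] q [-2.58 -0.84 -0.65  2.11  0.05  3.14]
```

The wrist ran into its range because I turned the yaw the wrong way round. The arm hit nothing. I'll back out, turning the other way.

```bash
cat >> h.py <<'E'
def down(yaw): 
    a=np.radians(yaw); return np.array([[np.cos(a),np.sin(a),0],[np.sin(a),-np.cos(a),0],[0,0,-1.]])
def rows6(x,y,z,yaw,n,claw,meas=True):
    """rows from the measured pose (tilted allowed) to a tool-down pose"""
    s=manip.sense(); p=s["ee_pos"].copy();R=Ro.from_rotvec(s["ee_rot"]).as_matrix();p0=p.copy();R0=R.copy();g=np.array([x,y,z])
    rv=Ro.from_matrix(R0.T@down(yaw)).as_rotvec(); print("rv",rv); rows=[]
    for k in range(1,n+1):
        d=R.T@(p0+(g-p0)*k/n-p)/20
        w=Ro.from_matrix(R.T@R0@Ro.from_rotvec(rv*k/n).as_matrix()).as_rotvec()/.12
        v=[round(float(i),2) for i in (*d,*w)]; assert max(map(abs,v))<=1,v
        p=p+R@(20*np.array(v[:3])); R=R@Ro.from_rotvec(.12*np.array(v[3:])).as_matrix(); rows.append(v+[claw])
    json.dump([*p,yaw],open("cmd.json","w"))
    for i in range(0,n,5): print(*rows[i:i+5])
E
python3 - <<'E'
from h import *
print(manip.sense()["joint_velocities"].round(2)); show()
rows6(110,-400,240,-20,20,-1)
E
```

```text
[-1.   -0.   -0.13  0.   -0.28  0.  ]
3.1 [ -34.2 -191.1  255.9] yaw -147.9 tilt [-0.34  -0.044 -0.939] F [-0.3 -0.4  0. ] w 85.3 0.0 cmd [ 485.3  -58.9  231.3 -170.7] q [-2.58 -0.84 -0.65  2.11  0.05  3.14]
rv [-0.41208463  0.13673073 -2.21287093]
[-0.01, -0.63, 0.08, -0.17, 0.06, -0.92, -1] [0.05, -0.63, 0.06, -0.17, 0.05, -0.92, -1] [0.13, -0.62, 0.05, -0.18, 0.06, -0.93, -1] [0.19, -0.61, 0.04, -0.17, 0.06, -0.92, -1] [0.26, -0.58, 0.03, -0.17, 0.06, -0.92, -1]
[0.32, -0.54, 0.02, -0.17, 0.05, -0.92, -1] [0.38, -0.51, 0.01, -0.17, 0.06, -0.92, -1] [0.44, -0.47, 0.01, -0.17, 0.06, -0.93, -1] [0.48, -0.41, -0.01, -0.17, 0.05, -0.92, -1] [0.52, -0.36, -0.0, -0.18, 0.06, -0.92, -1]
[0.56, -0.3, -0.01, -0.17, 0.06, -0.92, -1] [0.6, -0.23, -0.01, -0.17, 0.05, -0.92, -1] [0.61, -0.17, -0.01, -0.17, 0.06, -0.93, -1] [0.63, -0.1, -0.01, -0.17, 0.06, -0.92, -1] [0.63, -0.03, -0.01, -0.17, 0.05, -0.92, -1]
[0.64, 0.04, -0.0, -0.18, 0.06, -0.92, -1] [0.62, 0.12, 0.0, -0.17, 0.06, -0.92, -1] [0.61, 0.18, 0.01, -0.17, 0.06, -0.93, -1] [0.59, 0.24, 0.02, -0.17, 0.05, -0.92, -1] [0.55, 0.31, 0.03, -0.17, 0.06, -0.92, -1]
```

Request:
apply_moves:
  targets:
    - {"tx": 0, "ty": -0.63, "tz": 0.08, "wx": -0.17, "wy": 0.06, "wz": -0.92, "claw": -1}
    - {"tx": 0.05, "ty": -0.63, "tz": 0.06, "wx": -0.17, "wy": 0.05, "wz": -0.92, "claw": -1}
    - {"tx": 0.13, "ty": -0.62, "tz": 0.05, "wx": -0.18, "wy": 0.06, "wz": -0.93, "claw": -1}
    - {"tx": 0.19, "ty": -0.61, "tz": 0.04, "wx": -0.17, "wy": 0.06, "wz": -0.92, "claw": -1}
    - {"tx": 0.26, "ty": -0.58, "tz": 0.03, "wx": -0.17, "wy": 0.06, "wz": -0.92, "claw": -1}

```text
t: 3.6
ee_pos: [3.1, -244.2, 252.3]
ee_rot: [-1.527, 2.414, 0.06]
force: [0.4, -1.1, 0.9]
gripper_width: 85.3
grip_force: 0.0
```

Run:
```python
from h import *
print(manip.sense()["joint_velocities"].round(2)); show()
rows6(110,-400,240,-20,15,-1)
```

```text
[ 0.66  0.24  0.16 -0.23 -0.   -0.47]
3.6 [   3.1 -244.2  252.3] yaw -114.5 tilt [-0.259 -0.115 -0.959] F [ 0.4 -1.1  0.9] w 85.3 0.0 cmd [ 109.9 -400.   240.   -20. ] q [-2.21 -0.72 -0.57  2.    0.06  2.93]
rv [-0.30678324  0.10142251 -1.65173675]
[0.32, -0.54, 0.02, -0.17, 0.06, -0.92, -1] [0.39, -0.5, 0.01, -0.17, 0.05, -0.92, -1] [0.43, -0.46, 0.01, -0.17, 0.06, -0.91, -1] [0.48, -0.41, -0.0, -0.17, 0.06, -0.92, -1] [0.53, -0.35, -0.01, -0.17, 0.05, -0.92, -1]
[0.56, -0.29, -0.01, -0.17, 0.06, -0.92, -1] [0.59, -0.23, -0.01, -0.17, 0.05, -0.91, -1] [0.61, -0.16, -0.01, -0.17, 0.06, -0.92, -1] [0.62, -0.09, -0.0, -0.17, 0.06, -0.92, -1] [0.63, -0.03, -0.01, -0.17, 0.05, -0.92, -1]
[0.63, 0.05, 0.0, -0.17, 0.06, -0.91, -1] [0.62, 0.11, 0.01, -0.17, 0.05, -0.92, -1] [0.61, 0.18, 0.01, -0.17, 0.06, -0.92, -1] [0.58, 0.25, 0.02, -0.18, 0.06, -0.92, -1] [0.55, 0.31, 0.03, -0.17, 0.05, -0.91, -1]
```

Tracking well, so I'll carry on.

Request:
apply_moves:
  targets:
    - {"tx": 0.32, "ty": -0.54, "tz": 0.02, "wx": -0.17, "wy": 0.06, "wz": -0.92, "claw": -1}
    - {"tx": 0.39, "ty": -0.5, "tz": 0.01, "wx": -0.17, "wy": 0.05, "wz": -0.92, "claw": -1}
    - {"tx": 0.43, "ty": -0.46, "tz": 0.01, "wx": -0.17, "wy": 0.06, "wz": -0.91, "claw": -1}
    - {"tx": 0.48, "ty": -0.41, "tz": 0, "wx": -0.17, "wy": 0.06, "wz": -0.92, "claw": -1}
    - {"tx": 0.53, "ty": -0.35, "tz": -0.01, "wx": -0.17, "wy": 0.05, "wz": -0.92, "claw": -1}

```text
t: 4.1
ee_pos: [38.7, -296.3, 248.2]
ee_rot: [-2.196, 1.953, 0.044]
force: [-1.7, 0.5, 0.7]
gripper_width: 85.2
grip_force: 0.0
```

Request:
apply_moves:
  targets:
    - {"tx": 0.56, "ty": -0.29, "tz": -0.01, "wx": -0.17, "wy": 0.06, "wz": -0.92, "claw": -1}
    - {"tx": 0.59, "ty": -0.23, "tz": -0.01, "wx": -0.17, "wy": 0.05, "wz": -0.91, "claw": -1}
    - {"tx": 0.61, "ty": -0.16, "tz": -0.01, "wx": -0.17, "wy": 0.06, "wz": -0.92, "claw": -1}
    - {"tx": 0.62, "ty": -0.09, "tz": 0, "wx": -0.17, "wy": 0.06, "wz": -0.92, "claw": -1}
    - {"tx": 0.63, "ty": -0.03, "tz": -0.01, "wx": -0.17, "wy": 0.05, "wz": -0.92, "claw": -1}

```text
t: 4.6
ee_pos: [74.0, -348.2, 244.0]
ee_rot: [-2.734, 1.32, 0.024]
force: [-0.3, 0.4, -0.2]
gripper_width: 85.5
grip_force: 0.0
```

Request:
apply_moves:
  targets:
    - {"tx": 0.63, "ty": 0.05, "tz": 0, "wx": -0.17, "wy": 0.06, "wz": -0.91, "claw": -1}
    - {"tx": 0.62, "ty": 0.11, "tz": 0.01, "wx": -0.17, "wy": 0.05, "wz": -0.92, "claw": -1}
    - {"tx": 0.61, "ty": 0.18, "tz": 0.01, "wx": -0.17, "wy": 0.06, "wz": -0.92, "claw": -1}
    - {"tx": 0.58, "ty": 0.25, "tz": 0.02, "wx": -0.18, "wy": 0.06, "wz": -0.92, "claw": -1}
    - {"tx": 0.55, "ty": 0.31, "tz": 0.03, "wx": -0.17, "wy": 0.05, "wz": -0.91, "claw": -1}

```text
t: 5.1
ee_pos: [109.4, -400.4, 239.8]
ee_rot: [3.094, -0.546, -0.001]
force: [0.0, -0.4, 1.2]
gripper_width: 85.3
grip_force: 0.0
```

Run:
```python
from h import *
show()
rows6(330,-330,235,75,15,-1)
```

```text
5.1 [ 109.4 -400.4  239.8] yaw -20.0 tilt [-0.001  0.    -1.   ] F [ 0.  -0.4  1.2] w 85.3 0.0 cmd [ 110.1 -400.1  240.   -20. ] q [-1.62 -0.47 -0.4   1.64 -0.    1.87]
rv [-2.48438618e-04  8.20648886e-04 -1.65828889e+00]
[0.61, -0.47, 0.02, -0.0, 0.0, -0.92, -1] [0.66, -0.4, 0.01, -0.0, 0.0, -0.92, -1] [0.7, -0.33, 0.02, -0.0, 0.0, -0.92, -1] [0.73, -0.25, 0.01, -0.0, 0.0, -0.93, -1] [0.75, -0.16, 0.02, -0.0, 0.0, -0.92, -1]
[0.77, -0.08, 0.01, -0.0, 0.0, -0.92, -1] [0.77, 0.0, 0.02, -0.0, 0.0, -0.92, -1] [0.77, 0.09, 0.01, -0.0, 0.0, -0.92, -1] [0.75, 0.17, 0.02, -0.0, 0.0, -0.92, -1] [0.73, 0.26, 0.01, -0.0, 0.0, -0.92, -1]
[0.7, 0.33, 0.02, -0.0, 0.0, -0.92, -1] [0.65, 0.41, 0.02, -0.0, 0.0, -0.93, -1] [0.61, 0.48, 0.01, -0.0, 0.0, -0.92, -1] [0.55, 0.54, 0.02, -0.01, 0.0, -0.92, -1] [0.48, 0.6, 0.01, 0.0, 0.0, -0.92, -1]
```

Request:
apply_moves:
  targets:
    - {"tx": 0.61, "ty": -0.47, "tz": 0.02, "wx": 0, "wy": 0, "wz": -0.92, "claw": -1}
    - {"tx": 0.66, "ty": -0.4, "tz": 0.01, "wx": 0, "wy": 0, "wz": -0.92, "claw": -1}
    - {"tx": 0.7, "ty": -0.33, "tz": 0.02, "wx": 0, "wy": 0, "wz": -0.92, "claw": -1}
    - {"tx": 0.73, "ty": -0.25, "tz": 0.01, "wx": 0, "wy": 0, "wz": -0.93, "claw": -1}
    - {"tx": 0.75, "ty": -0.16, "tz": 0.02, "wx": 0, "wy": 0, "wz": -0.92, "claw": -1}

```text
t: 5.6
ee_pos: [183.2, -376.7, 238.2]
ee_rot: [-3.124, -0.319, 0.001]
force: [-1.0, 0.1, 0.4]
gripper_width: 85.5
grip_force: 0.0
```

Request:
apply_moves:
  targets:
    - {"tx": 0.77, "ty": -0.08, "tz": 0.01, "wx": 0, "wy": 0, "wz": -0.92, "claw": -1}
    - {"tx": 0.77, "ty": 0, "tz": 0.02, "wx": 0, "wy": 0, "wz": -0.92, "claw": -1}
    - {"tx": 0.77, "ty": 0.09, "tz": 0.01, "wx": 0, "wy": 0, "wz": -0.92, "claw": -1}
    - {"tx": 0.75, "ty": 0.17, "tz": 0.02, "wx": 0, "wy": 0, "wz": -0.92, "claw": -1}
    - {"tx": 0.73, "ty": 0.26, "tz": 0.01, "wx": 0, "wy": 0, "wz": -0.92, "claw": -1}

```text
t: 6.1
ee_pos: [256.9, -353.5, 236.7]
ee_rot: [-2.919, -1.159, 0.001]
force: [-0.3, -0.3, -0.3]
gripper_width: 85.3
grip_force: 0.0
```

Request:
apply_moves:
  targets:
    - {"tx": 0.7, "ty": 0.33, "tz": 0.02, "wx": 0, "wy": 0, "wz": -0.92, "claw": -1}
    - {"tx": 0.65, "ty": 0.41, "tz": 0.02, "wx": 0, "wy": 0, "wz": -0.93, "claw": -1}
    - {"tx": 0.61, "ty": 0.48, "tz": 0.01, "wx": 0, "wy": 0, "wz": -0.92, "claw": -1}
    - {"tx": 0.55, "ty": 0.54, "tz": 0.02, "wx": 0, "wy": 0, "wz": -0.92, "claw": -1}
    - {"tx": 0.48, "ty": 0.6, "tz": 0.01, "wx": 0, "wy": 0, "wz": -0.92, "claw": -1}

```text
t: 6.6
ee_pos: [330.5, -330.4, 235.0]
ee_rot: [-2.491, -1.912, 0.0]
force: [-1.6, -0.8, -0.8]
gripper_width: 85.3
grip_force: 0.0
```

Run:
```python
from h import *
show()
rows6(485.4,-58.9,230,189.25,20,-1)
plan(485.4,-58.9,121,189.25,10,-1)
```

```text
6.6 [ 330.5 -330.4  235. ] yaw 75.0 tilt [ 0.001 -0.001 -1.   ] F [-1.6 -0.8 -0.8] w 85.3 0.0 cmd [ 330.  -330.   235.1   75. ] q [-1.07 -0.3  -0.28  1.6  -0.    0.77]
rv [-1.81972964e-04 -1.43111272e-03 -1.99404940e+00]
[0.76, 0.2, 0.01, -0.0, -0.0, -0.83, -1] [0.73, 0.27, 0.02, -0.0, -0.0, -0.83, -1] [0.7, 0.34, 0.01, -0.0, -0.0, -0.83, -1] [0.66, 0.42, 0.01, 0.0, -0.0, -0.83, -1] [0.62, 0.47, 0.01, 0.0, -0.0, -0.83, -1]
[0.57, 0.54, 0.02, 0.0, -0.0, -0.84, -1] [0.52, 0.59, 0.01, 0.0, -0.0, -0.83, -1] [0.45, 0.64, 0.01, 0.0, -0.0, -0.83, -1] [0.38, 0.68, 0.01, 0.0, -0.01, -0.83, -1] [0.32, 0.71, 0.02, 0.0, 0.0, -0.83, -1]
[0.24, 0.74, 0.01, 0.0, 0.0, -0.83, -1] [0.17, 0.77, 0.01, -0.0, 0.0, -0.83, -1] [0.09, 0.77, 0.01, -0.0, 0.0, -0.83, -1] [0.02, 0.79, 0.02, -0.0, 0.0, -0.83, -1] [-0.07, 0.77, 0.01, -0.0, 0.0, -0.83, -1]
[-0.14, 0.77, 0.01, -0.0, 0.0, -0.83, -1] [-0.22, 0.75, 0.01, -0.0, -0.0, -0.83, -1] [-0.29, 0.73, 0.02, -0.0, -0.0, -0.84, -1] [-0.36, 0.69, 0.01, -0.0, -0.0, -0.83, -1] [-0.43, 0.66, 0.01, -0.0, -0.0, -0.83, -1]
[{"tx":0.0,"ty":-0.0,"tz":0.55,"wz":-0.0,"claw":-1},{"tx":0.0,"ty":-0.0,"tz":0.54,"wz":-0.0,"claw":-1},{"tx":0.0,"ty":-0.0,"tz":0.55,"wz":-0.0,"claw":-1},{"tx":0.0,"ty":-0.0,"tz":0.54,"wz":-0.0,"claw":-1},{"tx":0.0,"ty":-0.0,"tz":0.55,"wz":-0.0,"claw":-1}]
[{"tx":0.0,"ty":-0.0,"tz":0.54,"wz":-0.0,"claw":-1},{"tx":0.0,"ty":-0.0,"tz":0.55,"wz":-0.0,"claw":-1},{"tx":0.0,"ty":-0.0,"tz":0.54,"wz":-0.0,"claw":-1},{"tx":0.0,"ty":-0.0,"tz":0.55,"wz":-0.0,"claw":-1},{"tx":0.0,"ty":-0.0,"tz":0.54,"wz":-0.0,"claw":-1}]
```

Request:
apply_moves:
  targets:
    - {"tx": 0.76, "ty": 0.2, "tz": 0.01, "wx": 0, "wy": 0, "wz": -0.83, "claw": -1}
    - {"tx": 0.73, "ty": 0.27, "tz": 0.02, "wx": 0, "wy": 0, "wz": -0.83, "claw": -1}
    - {"tx": 0.7, "ty": 0.34, "tz": 0.01, "wx": 0, "wy": 0, "wz": -0.83, "claw": -1}
    - {"tx": 0.66, "ty": 0.42, "tz": 0.01, "wx": 0, "wy": 0, "wz": -0.83, "claw": -1}
    - {"tx": 0.62, "ty": 0.47, "tz": 0.01, "wx": 0, "wy": 0, "wz": -0.83, "claw": -1}

```text
t: 7.1
ee_pos: [369.1, -262.5, 233.8]
ee_rot: [-1.944, -2.466, 0.0]
force: [1.0, 0.4, 0.8]
gripper_width: 85.2
grip_force: 0.0
```

Request:
apply_moves:
  targets:
    - {"tx": 0.57, "ty": 0.54, "tz": 0.02, "wx": 0, "wy": 0, "wz": -0.84, "claw": -1}
    - {"tx": 0.52, "ty": 0.59, "tz": 0.01, "wx": 0, "wy": 0, "wz": -0.83, "claw": -1}
    - {"tx": 0.45, "ty": 0.64, "tz": 0.01, "wx": 0, "wy": 0, "wz": -0.83, "claw": -1}
    - {"tx": 0.38, "ty": 0.68, "tz": 0.01, "wx": 0, "wy": 0, "wz": -0.83, "claw": -1}
    - {"tx": 0.32, "ty": 0.71, "tz": 0.02, "wx": 0, "wy": 0, "wz": -0.83, "claw": -1}

```text
t: 7.6
ee_pos: [408.1, -194.8, 232.5]
ee_rot: [-1.275, -2.87, -0.0]
force: [-0.1, 0.0, -0.2]
gripper_width: 85.6
grip_force: 0.0
```

Request:
apply_moves:
  targets:
    - {"tx": 0.24, "ty": 0.74, "tz": 0.01, "wx": 0, "wy": 0, "wz": -0.83, "claw": -1}
    - {"tx": 0.17, "ty": 0.77, "tz": 0.01, "wx": 0, "wy": 0, "wz": -0.83, "claw": -1}
    - {"tx": 0.09, "ty": 0.77, "tz": 0.01, "wx": 0, "wy": 0, "wz": -0.83, "claw": -1}
    - {"tx": 0.02, "ty": 0.79, "tz": 0.02, "wx": 0, "wy": 0, "wz": -0.83, "claw": -1}
    - {"tx": -0.07, "ty": 0.77, "tz": 0.01, "wx": 0, "wy": 0, "wz": -0.83, "claw": -1}

```text
t: 8.1
ee_pos: [447.2, -127.1, 231.2]
ee_rot: [-0.528, -3.096, -0.001]
force: [0.2, -0.8, -0.6]
gripper_width: 85.1
grip_force: 0.0
```

Request:
apply_moves:
  targets:
    - {"tx": -0.14, "ty": 0.77, "tz": 0.01, "wx": 0, "wy": 0, "wz": -0.83, "claw": -1}
    - {"tx": -0.22, "ty": 0.75, "tz": 0.01, "wx": 0, "wy": 0, "wz": -0.83, "claw": -1}
    - {"tx": -0.29, "ty": 0.73, "tz": 0.02, "wx": 0, "wy": 0, "wz": -0.84, "claw": -1}
    - {"tx": -0.36, "ty": 0.69, "tz": 0.01, "wx": 0, "wy": 0, "wz": -0.83, "claw": -1}
    - {"tx": -0.43, "ty": 0.66, "tz": 0.01, "wx": 0, "wy": 0, "wz": -0.83, "claw": -1}

```text
t: 8.6
ee_pos: [486.3, -59.3, 230.0]
ee_rot: [0.253, -3.13, -0.001]
force: [-0.0, 0.6, -0.6]
gripper_width: 85.5
grip_force: 0.0
```

Run:
```python
from h import *
show()
```

```text
8.6 [486.3 -59.3 230. ] yaw -170.8 tilt [ 0.001  0.001 -1.   ] F [-0.   0.6 -0.6] w 85.5 0.0 cmd [485.5 -58.8 121.  189.2] q [-0.39 -0.23 -0.23  1.58  0.   -0.55]
```

Request:
apply_moves:
  targets:
    - {"tx": 0, "ty": 0, "tz": 0.55, "wx": 0, "wy": 0, "wz": 0, "claw": -1}
    - {"tx": 0, "ty": 0, "tz": 0.54, "wx": 0, "wy": 0, "wz": 0, "claw": -1}
    - {"tx": 0, "ty": 0, "tz": 0.55, "wx": 0, "wy": 0, "wz": 0, "claw": -1}
    - {"tx": 0, "ty": 0, "tz": 0.54, "wx": 0, "wy": 0, "wz": 0, "claw": -1}
    - {"tx": 0, "ty": 0, "tz": 0.55, "wx": 0, "wy": 0, "wz": 0, "claw": -1}

```text
t: 9.1
ee_pos: [485.8, -60.3, 174.6]
ee_rot: [0.244, -3.131, -0.001]
force: [-0.0, 0.3, 0.2]
gripper_width: 85.1
grip_force: 0.0
```

Request:
apply_moves:
  targets:
    - {"tx": 0, "ty": 0, "tz": 0.54, "wx": 0, "wy": 0, "wz": 0, "claw": -1}
    - {"tx": 0, "ty": 0, "tz": 0.55, "wx": 0, "wy": 0, "wz": 0, "claw": -1}
    - {"tx": 0, "ty": 0, "tz": 0.54, "wx": 0, "wy": 0, "wz": 0, "claw": -1}
    - {"tx": 0, "ty": 0, "tz": 0.55, "wx": 0, "wy": 0, "wz": 0, "claw": -1}
    - {"tx": 0, "ty": 0, "tz": 0.54, "wx": 0, "wy": 0, "wz": 0, "claw": 1}

```text
t: 9.6
ee_pos: [486.1, -60.0, 120.5]
ee_rot: [0.247, -3.131, -0.0]
force: [-0.2, -0.2, 0.7]
gripper_width: 73.6
grip_force: 0.0
```

Request:
apply_moves:
  targets:
    - {"tx": 0, "ty": 0, "tz": 0, "wx": 0, "wy": 0, "wz": 0, "claw": 1}
    - {"tx": 0, "ty": 0, "tz": 0, "wx": 0, "wy": 0, "wz": 0, "claw": 1}
    - {"tx": 0, "ty": 0, "tz": 0, "wx": 0, "wy": 0, "wz": 0, "claw": 1}
    - {"tx": 0, "ty": 0, "tz": 0, "wx": 0, "wy": 0, "wz": 0, "claw": 1}
    - {"tx": 0, "ty": 0, "tz": 0, "wx": 0, "wy": 0, "wz": 0, "claw": 1}

```text
t: 10.1
ee_pos: [486.5, -60.3, 122.2]
ee_rot: [-0.246, 3.132, -0.001]
force: [-0.7, -1.8, 5.5]
gripper_width: 22.4
grip_force: 58.7
```

Run:
```python
from h import *
show()
```

```text
10.1 [486.5 -60.3 122.2] yaw -171.0 tilt [-0.    -0.001 -1.   ] F [-0.7 -1.8  5.5] w 22.4 58.7 cmd [485.5 -58.8 121.  189.2] q [-0.39 -0.23 -0.42  1.38 -0.   -0.55]
```

Request:
apply_moves:
  targets:
    - {"tx": 0.106, "ty": 0.436, "tz": 0, "wx": 0, "wy": 0, "wz": 0.52, "claw": 1}
    - {"tx": 0.106, "ty": 0.436, "tz": 0, "wx": 0, "wy": 0, "wz": 0.52, "claw": 1}
    - {"tx": 0.106, "ty": 0.436, "tz": 0, "wx": 0, "wy": 0, "wz": 0.52, "claw": 1}
    - {"tx": 0.106, "ty": 0.436, "tz": 0, "wx": 0, "wy": 0, "wz": 0.52, "claw": 1}
    - {"tx": 0.106, "ty": 0.436, "tz": 0, "wx": 0, "wy": 0, "wz": 0.52, "claw": 1}

```text
t: 10.6
ee_pos: [475.1, -17.0, 122.2]
ee_rot: [0.247, 3.13, -0.001]
force: [4.1, -5.4, -2.2]
gripper_width: 22.8
grip_force: 59.0
```

Request:
apply_moves:
  targets:
    - {"tx": 0.106, "ty": 0.436, "tz": 0, "wx": 0, "wy": 0, "wz": 0.52, "claw": 1}
    - {"tx": 0.106, "ty": 0.436, "tz": 0, "wx": 0, "wy": 0, "wz": 0.52, "claw": 1}
    - {"tx": 0.106, "ty": 0.436, "tz": 0, "wx": 0, "wy": 0, "wz": 0.52, "claw": 1}
    - {"tx": 0.106, "ty": 0.436, "tz": 0, "wx": 0, "wy": 0, "wz": 0.52, "claw": 1}
    - {"tx": 0.106, "ty": 0.436, "tz": 0, "wx": 0, "wy": 0, "wz": 0.52, "claw": 1}

```text
t: 11.1
ee_pos: [477.7, 27.6, 122.3]
ee_rot: [0.73, 3.052, -0.0]
force: [8.0, -2.6, -0.8]
gripper_width: 22.6
grip_force: 59.3
```

Run:
```python
from h import *
show(); p=manip.sense()["ee_pos"][:2]-[617.2,-.6]; print(np.hypot(*p),np.degrees(np.arctan2(p[1],p[0])))
```

```text
11.1 [477.7  27.6 122.3] yaw 153.1 tilt [-0.003  0.001 -1.   ] F [ 8.  -2.6 -0.8] w 22.6 59.3 cmd [485.5 -58.8 121.  189.2] q [-0.22 -0.27 -0.46  1.38 -0.    0.25]
142.3621474253747 168.58180586624002
```

Request:
apply_moves:
  targets:
    - {"tx": 0.106, "ty": 0.436, "tz": 0, "wx": 0, "wy": 0, "wz": 0.52, "claw": 1}
    - {"tx": 0.106, "ty": 0.436, "tz": 0, "wx": 0, "wy": 0, "wz": 0.52, "claw": 1}
    - {"tx": 0.106, "ty": 0.436, "tz": 0, "wx": 0, "wy": 0, "wz": 0.52, "claw": 1}
    - {"tx": 0.106, "ty": 0.436, "tz": 0, "wx": 0, "wy": 0, "wz": 0.52, "claw": 1}
    - {"tx": 0.106, "ty": 0.436, "tz": 0, "wx": 0, "wy": 0, "wz": 0.52, "claw": 1}

```text
t: 11.6
ee_pos: [493.7, 68.9, 122.3]
ee_rot: [1.196, 2.9, -0.001]
force: [8.8, -7.7, -2.1]
gripper_width: 22.6
grip_force: 59.1
```

Request:
apply_moves:
  targets:
    - {"tx": 0.106, "ty": 0.436, "tz": 0, "wx": 0, "wy": 0, "wz": 0.52, "claw": 1}
    - {"tx": 0.106, "ty": 0.436, "tz": 0, "wx": 0, "wy": 0, "wz": 0.52, "claw": 1}
    - {"tx": 0.106, "ty": 0.436, "tz": 0, "wx": 0, "wy": 0, "wz": 0.52, "claw": 1}
    - {"tx": 0.106, "ty": 0.436, "tz": 0, "wx": 0, "wy": 0, "wz": 0.52, "claw": 1}
    - {"tx": 0.106, "ty": 0.436, "tz": 0, "wx": 0, "wy": 0, "wz": 0.52, "claw": 1}

```text
t: 12.1
ee_pos: [521.4, 103.3, 122.3]
ee_rot: [1.632, 2.678, -0.002]
force: [8.5, -10.7, -0.7]
gripper_width: 22.1
grip_force: 59.1
```

Request:
apply_moves:
  targets:
    - {"tx": 0.106, "ty": 0.436, "tz": 0, "wx": 0, "wy": 0, "wz": 0.52, "claw": 1}
    - {"tx": 0.106, "ty": 0.436, "tz": 0, "wx": 0, "wy": 0, "wz": 0.52, "claw": 1}
    - {"tx": 0.106, "ty": 0.436, "tz": 0, "wx": 0, "wy": 0, "wz": 0.52, "claw": 1}
    - {"tx": 0.106, "ty": 0.436, "tz": 0, "wx": 0, "wy": 0, "wz": 0.52, "claw": 1}
    - {"tx": 0.106, "ty": 0.436, "tz": 0, "wx": 0, "wy": 0, "wz": 0.52, "claw": 1}

```text
t: 12.6
ee_pos: [558.2, 127.5, 122.2]
ee_rot: [2.029, 2.391, -0.003]
force: [5.2, -14.1, 1.7]
gripper_width: 22.4
grip_force: 59.3
```

Run:
```python
from h import *
show(); p=manip.sense()["ee_pos"][:2]-[617.2,-.6]; print(np.hypot(*p),np.degrees(np.arctan2(p[1],p[0])))
```

```text
12.6 [558.2 127.5 122.2] yaw 99.4 tilt [-0.005  0.002 -1.   ] F [  5.2 -14.1   1.7] w 22.4 59.3 cmd [485.5 -58.8 121.  189.2] q [-0.    0.03 -0.18  1.36 -0.    1.41]
141.01677462216708 114.73639240838574
```

Request:
apply_moves:
  targets:
    - {"tx": 0.06, "ty": 0.436, "tz": 0, "wx": 0, "wy": 0, "wz": 0.52, "claw": 1}
    - {"tx": 0.06, "ty": 0.436, "tz": 0, "wx": 0, "wy": 0, "wz": 0.52, "claw": 1}
    - {"tx": 0.06, "ty": 0.436, "tz": 0, "wx": 0, "wy": 0, "wz": 0.52, "claw": 1}
    - {"tx": 0.06, "ty": 0.436, "tz": 0, "wx": 0, "wy": 0, "wz": 0.52, "claw": 1}
    - {"tx": 0.06, "ty": 0.436, "tz": 0, "wx": 0, "wy": 0, "wz": 0.52, "claw": 1}

```text
t: 13.1
ee_pos: [599.9, 138.6, 122.3]
ee_rot: [-2.377, -2.053, -0.003]
force: [1.9, 6.5, 4.9]
gripper_width: 22.3
grip_force: 59.8
```

Request:
apply_moves:
  targets:
    - {"tx": 0, "ty": 0, "tz": 0, "wx": 0, "wy": 0, "wz": 0, "claw": 1}
    - {"tx": 0, "ty": 0, "tz": 0, "wx": 0, "wy": 0, "wz": 0, "claw": 1}
    - {"tx": 0, "ty": 0, "tz": 0, "wx": 0, "wy": 0, "wz": 0, "claw": 1}
    - {"tx": 0, "ty": 0, "tz": 0, "wx": 0, "wy": 0, "wz": 0, "claw": 1}
    - {"tx": 0, "ty": 0, "tz": 0, "wx": 0, "wy": 0, "wz": 0, "claw": 1}

```text
t: 13.6
ee_pos: [600.6, 138.8, 122.3]
ee_rot: [-2.375, -2.057, -0.006]
force: [3.8, 6.0, 2.0]
gripper_width: 22.6
grip_force: 59.7
```

Run:
```python
from h import *
show(); p=manip.sense()["ee_pos"][:2]-[617.2,-.6]; print(np.hypot(*p),np.degrees(np.arctan2(p[1],p[0])))
```

```text
13.6 [600.6 138.8 122.3] yaw 81.8 tilt [ 0.003  0.002 -1.   ] F [3.8 6.  2. ] w 22.6 59.7 cmd [485.5 -58.8 121.  189.2] q [ 0.01  0.16 -0.04  1.37  0.    1.73]
140.35482856350887 96.77733340363143
```

Request:
apply_moves:
  targets:
    - {"tx": 0, "ty": 0, "tz": 0, "wx": 0, "wy": 0, "wz": 0, "claw": -1}
    - {"tx": 0, "ty": 0, "tz": 0, "wx": 0, "wy": 0, "wz": 0, "claw": -1}
    - {"tx": 0, "ty": 0, "tz": 0, "wx": 0, "wy": 0, "wz": 0, "claw": -1}
    - {"tx": 0, "ty": 0, "tz": 0, "wx": 0, "wy": 0, "wz": 0, "claw": -1}
    - {"tx": 0, "ty": 0, "tz": -0.3, "wx": 0, "wy": 0, "wz": 0, "claw": -1}

```text
t: 14.1
ee_pos: [598.6, 137.6, 126.6]
ee_rot: [-2.374, -2.055, 0.003]
force: [-0.9, -0.6, 0.5]
gripper_width: 85.1
grip_force: 0.0
```

Request:
apply_moves:
  targets:
    - {"tx": 0.2, "ty": 0, "tz": -0.9, "wx": 0, "wy": 0, "wz": 0, "claw": -1}
    - {"tx": 0.2, "ty": 0, "tz": -0.9, "wx": 0, "wy": 0, "wz": 0, "claw": -1}
    - {"tx": 0.2, "ty": 0, "tz": -1, "wx": 0, "wy": 0, "wz": 0, "claw": -1}
    - {"tx": 0.2, "ty": 0, "tz": -1, "wx": 0, "wy": 0, "wz": 0, "claw": -1}
    - {"tx": 0.2, "ty": 0, "tz": -1, "wx": 0, "wy": 0, "wz": 0, "claw": -1}

```text
t: 14.6
ee_pos: [602.1, 157.6, 224.7]
ee_rot: [-2.375, -2.055, 0.0]
force: [-0.2, -0.8, 0.4]
gripper_width: 85.2
grip_force: 0.0
```

Request:
apply_moves:
  targets:
    - {"tx": 0.5, "ty": 0, "tz": -1, "wx": 0, "wy": 0, "wz": 0, "claw": 1}
    - {"tx": 0.5, "ty": 0, "tz": -1, "wx": 0, "wy": 0, "wz": 0, "claw": 1}
    - {"tx": 0.5, "ty": 0, "tz": -1, "wx": 0, "wy": 0, "wz": 0, "claw": 1}
    - {"tx": 0.5, "ty": 0, "tz": -0.5, "wx": 0, "wy": 0, "wz": 0, "claw": 1}
    - {"tx": 0.5, "ty": 0, "tz": 0, "wx": 0, "wy": 0, "wz": 0, "claw": 1}

```text
t: 15.1
ee_pos: [610.1, 207.5, 295.7]
ee_rot: [2.375, 2.055, 0.004]
force: [0.2, -0.6, 0.1]
gripper_width: 12.0
grip_force: 0.0
```

Run:
```python
from h import *
show()
t=manip.grab_frame("top"); s=manip.grab_frame("scene"); cv2.imwrite("pics/t1f.png",t); cv2.imwrite("pics/s1f.png",s)
a=cv2.resize(t[100:260,220:400],(450,400),interpolation=cv2.INTER_CUBIC); b=cv2.resize(s[145:275,270:410],(350,400)[::1],interpolation=cv2.INTER_CUBIC)
cv2.imwrite("pics/m1.png",np.hstack([a,b]))
```

```text
15.1 [610.1 207.5 295.7] yaw 81.7 tilt [ 0.001  0.002 -1.   ] F [ 0.2 -0.6  0.1] w 12.0 0.0 cmd [485.5 -58.8 121.  189.2] q [0.13 0.27 0.4  1.7  0.   1.84]
```

View pics/m1.png

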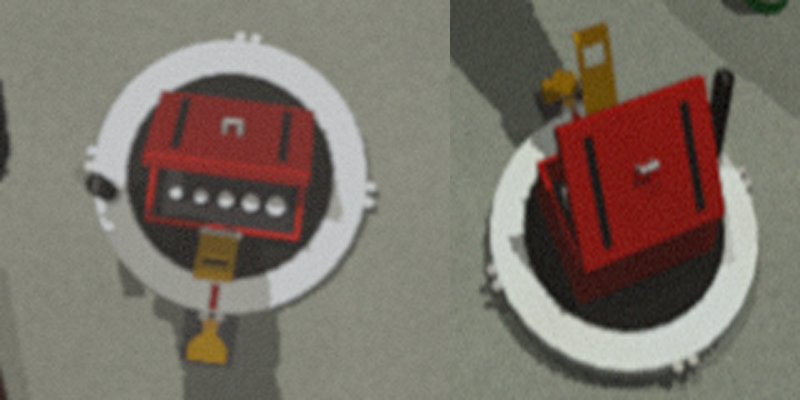

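The mark lies in line with the pointer (left panel, mark at (214,296), pointer at (209,340)). The lid front edge runs from (145,158) to (307,180), and the hasp tip is at (214,278).

Run:
```python
from h import *
A=lambda u,v:(220+u/2.5-.3,100+v/2.5-.3); B=lambda u,v:(270+(u-450)/2.5-.3,145+v/3.077-.3)
ax=np.array([617.2,-.6]); a=np.radians(172.2); f=np.array([np.cos(a),np.sin(a)]); l=np.array([-f[1],f[0]]) # l: to the right of front dir rotated +90
for n,p in dict(mark=onplane("top",*A(214,296),36),grip=onplane("top",*A(99,186),155),edge=two(B(631,104),A(226,169))[0],edgeerr=np.r_[two(B(631,104),A(226,169))[1],0,0],edgeL=onplane("top",*A(145,158),190),tip=two(B(591,28),A(215,279))[0]).items():
    d=p[:2]-ax; print(n,p.round(1),"front",round(d@f,1),"lat",round(d@l,1),"ang",round(float(np.degrees(np.arctan2(d[1],d[0]))),1))
```

```text
mark [478.8  18.4  36. ] front 139.7 lat -0.0 ang 172.2
grip [596.9 134.6 155. ] front 38.5 lat -131.2 ang 98.6
edge [ 6.092e+02 -1.000e-01  1.980e+02] front 8.0 lat 0.5 ang 176.1
edgeerr [1.1 0.  0. ] front 610.4 lat 83.0 ang 179.9
edgeL [622.2  83.1 190. ] front 6.4 lat -83.6 ang 86.6
tip [499.2  14.3 188.1] front 118.9 lat 1.2 ang 172.8
```

```bash
cat >> h.py <<'E'
ax=np.array([617.2,-.6]); _a=np.radians(172.2); fr=np.array([np.cos(_a),np.sin(_a)]); la=np.array([fr[1],-fr[0]]) # la: left (+y)
def W(front,left): return ax+front*fr+left*la
def setcmd(yaw):
    json.dump([*manip.sense()["ee_pos"],yaw],open("cmd.json","w"))
def rel():
    s=manip.sense(); d=s["ee_pos"][:2]-ax; print("front",round(d@fr,1),"left",round(d@la,1),"z",round(s["ee_pos"][2],1))
E
python3 - <<'E'
from h import *
setcmd(81.7)
plan(*W(0,45),296,82.2,10,1)
plan(*W(0,45),213,82.2,5,1)
for th in np.arange(.8,-.01,-.08):
    x=-65+130*np.cos(th)-18*np.sin(th); z=96+130*np.sin(th)+18*np.cos(th)
    print(round(th,2)); plan(*W(x-12,45),z-3,82.2,1,1)
E
```

```text
[{"tx":-0.8,"ty":0.19,"tz":-0.01,"wz":-0.01,"claw":1},{"tx":-0.8,"ty":0.18,"tz":-0.02,"wz":-0.0,"claw":1},{"tx":-0.8,"ty":0.19,"tz":-0.01,"wz":-0.01,"claw":1},{"tx":-0.81,"ty":0.18,"tz":-0.02,"wz":-0.01,"claw":1},{"tx":-0.8,"ty":0.19,"tz":-0.01,"wz":-0.01,"claw":1}]
[{"tx":-0.8,"ty":0.18,"tz":-0.02,"wz":-0.0,"claw":1},{"tx":-0.8,"ty":0.19,"tz":-0.01,"wz":-0.01,"claw":1},{"tx":-0.8,"ty":0.18,"tz":-0.02,"wz":-0.01,"claw":1},{"tx":-0.81,"ty":0.18,"tz":-0.01,"wz":-0.01,"claw":1},{"tx":-0.8,"ty":0.18,"tz":-0.02,"wz":-0.0,"claw":1}]
[{"tx":-0.0,"ty":0.0,"tz":0.83,"wz":-0.0,"claw":1},{"tx":-0.0,"ty":0.0,"tz":0.83,"wz":-0.0,"claw":1},{"tx":-0.0,"ty":0.0,"tz":0.83,"wz":-0.0,"claw":1},{"tx":-0.0,"ty":0.0,"tz":0.83,"wz":-0.0,"claw":1},{"tx":-0.0,"ty":0.0,"tz":0.83,"wz":-0.0,"claw":1}]
0.8
[{"tx":-0.0,"ty":-0.03,"tz":0.71,"wz":-0.0,"claw":1}]
0.72
[{"tx":-0.0,"ty":-0.41,"tz":0.33,"wz":-0.0,"claw":1}]
0.64
[{"tx":-0.0,"ty":-0.39,"tz":0.36,"wz":-0.0,"claw":1}]
0.56
[{"tx":-0.0,"ty":-0.35,"tz":0.39,"wz":-0.0,"claw":1}]
0.48
[{"tx":-0.0,"ty":-0.32,"tz":0.41,"wz":-0.0,"claw":1}]
0.4
[{"tx":-0.0,"ty":-0.29,"tz":0.44,"wz":-0.0,"claw":1}]
0.32
[{"tx":-0.0,"ty":-0.25,"tz":0.46,"wz":-0.0,"claw":1}]
0.24
[{"tx":-0.0,"ty":-0.21,"tz":0.48,"wz":-0.0,"claw":1}]
0.16
[{"tx":-0.0,"ty":-0.17,"tz":0.5,"wz":-0.0,"claw":1}]
0.08
[{"tx":-0.0,"ty":-0.14,"tz":0.51,"wz":-0.0,"claw":1}]
0.0
[{"tx":-0.0,"ty":-0.09,"tz":0.51,"wz":-0.0,"claw":1}]
```

Request:
apply_moves:
  targets:
    - {"tx": -0.8, "ty": 0.19, "tz": 0, "wx": 0, "wy": 0, "wz": -0.01, "claw": 1}
    - {"tx": -0.8, "ty": 0.18, "tz": 0, "wx": 0, "wy": 0, "wz": -0.01, "claw": 1}
    - {"tx": -0.8, "ty": 0.19, "tz": 0, "wx": 0, "wy": 0, "wz": -0.01, "claw": 1}
    - {"tx": -0.81, "ty": 0.18, "tz": 0, "wx": 0, "wy": 0, "wz": -0.01, "claw": 1}
    - {"tx": -0.8, "ty": 0.19, "tz": 0, "wx": 0, "wy": 0, "wz": -0.01, "claw": 1}

```text
t: 15.7
ee_pos: [616.5, 122.8, 293.3]
ee_rot: [-2.37, -2.061, 0.001]
force: [1.0, -1.0, 0.0]
gripper_width: -0.2
grip_force: 0.0
```

Request:
apply_moves:
  targets:
    - {"tx": -0.8, "ty": 0.18, "tz": 0, "wx": 0, "wy": 0, "wz": 0, "claw": 1}
    - {"tx": -0.8, "ty": 0.19, "tz": 0, "wx": 0, "wy": 0, "wz": -0.01, "claw": 1}
    - {"tx": -0.8, "ty": 0.18, "tz": 0, "wx": 0, "wy": 0, "wz": -0.01, "claw": 1}
    - {"tx": -0.81, "ty": 0.18, "tz": 0, "wx": 0, "wy": 0, "wz": 0, "claw": 1}
    - {"tx": -0.8, "ty": 0.18, "tz": 0, "wx": 0, "wy": 0, "wz": 0, "claw": 1}

```text
t: 16.2
ee_pos: [623.6, 41.6, 293.3]
ee_rot: [-2.366, -2.065, 0.001]
force: [0.2, -0.8, -0.0]
gripper_width: -0.2
grip_force: 0.0
```

Request:
apply_moves:
  targets:
    - {"tx": 0, "ty": 0, "tz": 0.83, "wx": 0, "wy": 0, "wz": 0, "claw": 1}
    - {"tx": 0, "ty": 0, "tz": 0.83, "wx": 0, "wy": 0, "wz": 0, "claw": 1}
    - {"tx": 0, "ty": 0, "tz": 0.83, "wx": 0, "wy": 0, "wz": 0, "claw": 1}
    - {"tx": 0, "ty": 0, "tz": 0.83, "wx": 0, "wy": 0, "wz": 0, "claw": 1}
    - {"tx": 0, "ty": 0, "tz": 0.83, "wx": 0, "wy": 0, "wz": 0, "claw": 1}

```text
t: 16.7
ee_pos: [623.5, 42.3, 209.6]
ee_rot: [-2.366, -2.065, 0.0]
force: [-0.5, 0.5, -0.2]
gripper_width: 0.1
grip_force: 0.0
```

```bash
python3 -c "
from h import *
show();rel()"
```

```text
16.7 [623.5  42.3 209.6] yaw 82.2 tilt [ 0.    -0.001 -1.   ] F [-0.5  0.5 -0.2] w 0.1 0.0 cmd [570.8  51.2 111.1  82.2] q [-0.14  0.18  0.14  1.53  0.    1.57]
front -0.5 left 43.4 z 209.6
```

Request:
apply_moves:
  targets:
    - {"tx": 0, "ty": -0.03, "tz": 0.55, "wx": 0, "wy": 0, "wz": 0, "claw": 1}
    - {"tx": 0, "ty": -0.41, "tz": 0.33, "wx": 0, "wy": 0, "wz": 0, "claw": 1}
    - {"tx": 0, "ty": -0.39, "tz": 0.36, "wx": 0, "wy": 0, "wz": 0, "claw": 1}
    - {"tx": 0, "ty": -0.35, "tz": 0.39, "wx": 0, "wy": 0, "wz": 0, "claw": 1}
    - {"tx": 0, "ty": -0.32, "tz": 0.41, "wx": 0, "wy": 0, "wz": 0, "claw": 1}

```text
t: 17.2
ee_pos: [593.7, 46.7, 169.5]
ee_rot: [-2.366, -2.066, -0.0]
force: [0.7, 0.4, 0.6]
gripper_width: -0.0
grip_force: 0.4
```

Request:
apply_moves:
  targets:
    - {"tx": 0, "ty": -0.29, "tz": 0.44, "wx": 0, "wy": 0, "wz": 0, "claw": 1}
    - {"tx": 0, "ty": -0.25, "tz": 0.46, "wx": 0, "wy": 0, "wz": 0, "claw": 1}
    - {"tx": 0, "ty": -0.21, "tz": 0.48, "wx": 0, "wy": 0, "wz": 0, "claw": 1}
    - {"tx": 0, "ty": -0.17, "tz": 0.5, "wx": 0, "wy": 0, "wz": 0, "claw": 1}
    - {"tx": 0, "ty": -0.14, "tz": 0.51, "wx": 0, "wy": 0, "wz": 0, "claw": 1}

```text
t: 17.7
ee_pos: [572.6, 49.8, 121.0]
ee_rot: [-2.367, -2.065, 0.0]
force: [-1.4, 0.0, 0.7]
gripper_width: -0.1
grip_force: 0.2
```

Request:
apply_moves:
  targets:
    - {"tx": 0, "ty": -0.09, "tz": 0.51, "wx": 0, "wy": 0, "wz": 0, "claw": 1}
    - {"tx": 0, "ty": 0, "tz": 0.1, "wx": 0, "wy": 0, "wz": 0, "claw": 1}
    - {"tx": 0, "ty": 0, "tz": 0, "wx": 0, "wy": 0, "wz": 0, "claw": 1}
    - {"tx": 0, "ty": 0, "tz": 0, "wx": 0, "wy": 0, "wz": 0, "claw": 1}
    - {"tx": 0, "ty": 0, "tz": 0, "wx": 0, "wy": 0, "wz": 0, "claw": 1}

```text
t: 18.2
ee_pos: [572.8, 50.9, 113.7]
ee_rot: [2.364, 2.065, 0.007]
force: [-7.3, 4.6, 29.0]
gripper_width: -0.1
grip_force: 14.3
```

```bash
python3 -c "
from h import *
show();rel()"
```

```text
18.2 [572.8  50.9 113.7] yaw 82.3 tilt [ 0.002  0.005 -1.   ] F [-7.3  4.6 29. ] w -0.1 14.3 cmd [570.8  51.2 111.1  82.2] q [-0.14  0.03 -0.19  1.34  0.    1.57]
front 51.0 left 45.0 z 113.7
```

The lid is pressed shut (TCP at z 113.7 with 29 N). Next I'll lift off and go round to the front of the hasp.

Request:
apply_moves:
  targets:
    - {"tx": 0, "ty": 0, "tz": -0.5, "wx": 0, "wy": 0, "wz": 0, "claw": 1}
    - {"tx": 0, "ty": 0, "tz": -1, "wx": 0, "wy": 0, "wz": 0, "claw": 1}
    - {"tx": 0, "ty": 0, "tz": -1, "wx": 0, "wy": 0, "wz": 0, "claw": 1}
    - {"tx": 0, "ty": 0, "tz": -1, "wx": 0, "wy": 0, "wz": 0, "claw": 1}
    - {"tx": 0, "ty": 0, "tz": -1, "wx": 0, "wy": 0, "wz": 0, "claw": 1}

```text
t: 18.7
ee_pos: [570.8, 50.1, 199.7]
ee_rot: [-2.366, -2.065, 0.001]
force: [0.2, 0.5, 0.7]
gripper_width: 0.0
grip_force: 0.0
```

Request:
apply_moves:
  targets:
    - {"tx": 0, "ty": 0, "tz": -1, "wx": 0, "wy": 0, "wz": 0, "claw": 1}
    - {"tx": 0, "ty": 0, "tz": -1, "wx": 0, "wy": 0, "wz": 0, "claw": 1}
    - {"tx": -0.3, "ty": -0.9, "tz": 0, "wx": 0, "wy": 0, "wz": 0, "claw": 1}
    - {"tx": -0.3, "ty": -0.9, "tz": 0, "wx": 0, "wy": 0, "wz": 0, "claw": 1}
    - {"tx": -0.3, "ty": -0.9, "tz": 0, "wx": 0, "wy": 0, "wz": 0, "claw": 1}

```text
t: 19.2
ee_pos: [514.4, 39.4, 239.0]
ee_rot: [-2.366, -2.065, 0.001]
force: [-0.1, -0.7, -0.4]
gripper_width: -0.1
grip_force: 0.0
```

Request:
apply_moves:
  targets:
    - {"tx": -0.3, "ty": -0.9, "tz": 0, "wx": 0, "wy": 0, "wz": 0, "claw": 1}
    - {"tx": -0.3, "ty": -0.9, "tz": 0, "wx": 0, "wy": 0, "wz": 0, "claw": 1}
    - {"tx": -0.15, "ty": -0.7, "tz": 0, "wx": 0, "wy": 0, "wz": 0, "claw": 1}
    - {"tx": 0, "ty": 0, "tz": 0, "wx": 0, "wy": 0, "wz": 0, "claw": 1}
    - {"tx": 0, "ty": 0, "tz": 0, "wx": 0, "wy": 0, "wz": 0, "claw": 1}

```text
t: 19.7
ee_pos: [463.9, 31.4, 239.5]
ee_rot: [-2.367, -2.065, -0.0]
force: [-0.2, 0.2, 0.2]
gripper_width: -0.2
grip_force: 0.0
```

```bash
python3 -c "
from h import *
show();rel()
t=manip.grab_frame('top'); s=manip.grab_frame('scene')
a=cv2.resize(t[100:260,220:400],(450,400),interpolation=cv2.INTER_CUBIC); b=cv2.resize(s[145:275,270:410],(350,400),interpolation=cv2.INTER_CUBIC)
cv2.imwrite('pics/m2.png',np.hstack([a,b]))"
```

```text
19.7 [463.9  31.4 239.5] yaw 82.2 tilt [ 0. -0. -1.] F [-0.2  0.2  0.2] w -0.2 0.0 cmd [570.8  51.2 111.1  82.2] q [-0.21 -0.31 -0.27  1.6   0.    1.49]
front 156.3 left 10.9 z 239.5
```

View pics/m2.png

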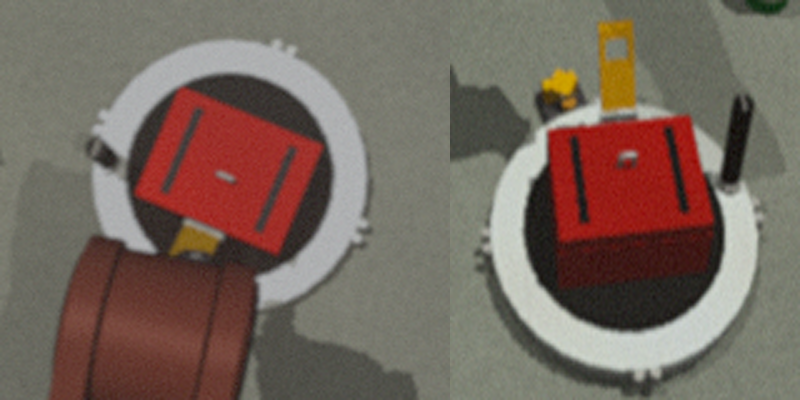

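The lid is shut, but pressing on it dragged the table clockwise out of its detent: the rear pins moved from (245,38) to (285,48). I'll measure the grip and turn the table back.

Run:
```python
from h import *
A=lambda u,v:(220+u/2.5-.3,100+v/2.5-.3); B=lambda u,v:(270+(u-450)/2.5-.3,145+v/3.077-.3)
ang=lambda p:(p.round(1),np.hypot(*(p[:2]-ax)).round(1),np.degrees(np.arctan2(*(p[:2]-ax)[::-1])).round(1))
print(ang(onplane("top",*A(96,150),155)),ang(onplane("scene",*B(743,100),155)),two(B(743,100),A(96,150)))
# rear pins: before/after
for uv in((249,37),(286,48)): print(ang(onplane("top",*A(*uv),36)))
# staple
print(ang(onplane("top",*A(227,177),125)))
g=onplane("scene",*B(743,100),155)
setcmd(82.2)
plan(g[0],g[1],240,82.2,10,-1)
plan(g[0],g[1],121,82.2,10,-1)
```

```text
(array([634.8, 137.6, 155. ]), np.float64(139.3), np.float64(82.7)) (array([635.4, 135.5, 155. ]), np.float64(137.3), np.float64(82.4)) (array([634.57613554, 137.26598892, 153.32803765]), np.float64(1.3076188171852334))
(array([777.6, -24.4,  36. ]), np.float64(162.2), np.float64(-8.5))
(array([764.4, -67.1,  36. ]), np.float64(161.6), np.float64(-24.3))
(array([607.8,   0.8, 125. ]), np.float64(9.5), np.float64(171.8))
[{"tx":0.63,"ty":0.78,"tz":-0.0,"wz":-0.0,"claw":-1},{"tx":0.63,"ty":0.78,"tz":-0.01,"wz":-0.0,"claw":-1},{"tx":0.63,"ty":0.77,"tz":0.0,"wz":-0.0,"claw":-1},{"tx":0.64,"ty":0.78,"tz":-0.0,"wz":-0.0,"claw":-1},{"tx":0.63,"ty":0.78,"tz":-0.01,"wz":-0.0,"claw":-1}]
[{"tx":0.63,"ty":0.78,"tz":0.0,"wz":-0.0,"claw":-1},{"tx":0.63,"ty":0.78,"tz":-0.0,"wz":-0.0,"claw":-1},{"tx":0.63,"ty":0.78,"tz":-0.01,"wz":-0.0,"claw":-1},{"tx":0.63,"ty":0.77,"tz":0.0,"wz":-0.0,"claw":-1},{"tx":0.64,"ty":0.78,"tz":-0.0,"wz":-0.0,"claw":-1}]
[{"tx":-0.0,"ty":0.0,"tz":0.59,"wz":-0.0,"claw":-1},{"tx":-0.0,"ty":0.0,"tz":0.6,"wz":-0.0,"claw":-1},{"tx":-0.0,"ty":0.0,"tz":0.59,"wz":-0.0,"claw":-1},{"tx":-0.0,"ty":0.0,"tz":0.6,"wz":-0.0,"claw":-1},{"tx":-0.0,"ty":0.0,"tz":0.59,"wz":-0.0,"claw":-1}]
[{"tx":-0.0,"ty":0.0,"tz":0.6,"wz":-0.0,"claw":-1},{"tx":-0.0,"ty":0.0,"tz":0.59,"wz":-0.0,"claw":-1},{"tx":-0.0,"ty":0.0,"tz":0.6,"wz":-0.0,"claw":-1},{"tx":-0.0,"ty":0.0,"tz":0.59,"wz":-0.0,"claw":-1},{"tx":-0.0,"ty":0.0,"tz":0.6,"wz":-0.0,"claw":-1}]
```

Request:
apply_moves:
  targets:
    - {"tx": 0.63, "ty": 0.78, "tz": 0, "wx": 0, "wy": 0, "wz": 0, "claw": 1}
    - {"tx": 0.63, "ty": 0.78, "tz": 0, "wx": 0, "wy": 0, "wz": 0, "claw": 1}
    - {"tx": 0.63, "ty": 0.77, "tz": 0, "wx": 0, "wy": 0, "wz": 0, "claw": 1}
    - {"tx": 0.64, "ty": 0.78, "tz": 0, "wx": 0, "wy": 0, "wz": 0, "claw": -1}
    - {"tx": 0.63, "ty": 0.78, "tz": 0, "wx": 0, "wy": 0, "wz": 0, "claw": -1}

```text
t: 20.3
ee_pos: [550.3, 84.3, 238.9]
ee_rot: [-2.366, -2.065, 0.001]
force: [0.4, 0.4, 0.6]
gripper_width: 28.3
grip_force: 0.0
```

Request:
apply_moves:
  targets:
    - {"tx": 0.63, "ty": 0.78, "tz": 0, "wx": 0, "wy": 0, "wz": 0, "claw": -1}
    - {"tx": 0.63, "ty": 0.78, "tz": 0, "wx": 0, "wy": 0, "wz": 0, "claw": -1}
    - {"tx": 0.63, "ty": 0.78, "tz": 0, "wx": 0, "wy": 0, "wz": 0, "claw": -1}
    - {"tx": 0.63, "ty": 0.77, "tz": 0, "wx": 0, "wy": 0, "wz": 0, "claw": -1}
    - {"tx": 0.7, "ty": 0.78, "tz": 0, "wx": 0, "wy": 0, "wz": 0, "claw": -1}

```text
t: 20.8
ee_pos: [636.1, 137.5, 238.6]
ee_rot: [-2.366, -2.065, 0.001]
force: [0.3, -0.1, -0.0]
gripper_width: 85.3
grip_force: 0.0
```

Request:
apply_moves:
  targets:
    - {"tx": 0, "ty": 0, "tz": 0.6, "wx": 0, "wy": 0, "wz": 0, "claw": -1}
    - {"tx": 0, "ty": 0, "tz": 0.6, "wx": 0, "wy": 0, "wz": 0, "claw": -1}
    - {"tx": 0, "ty": 0, "tz": 0.6, "wx": 0, "wy": 0, "wz": 0, "claw": -1}
    - {"tx": 0, "ty": 0, "tz": 0.6, "wx": 0, "wy": 0, "wz": 0, "claw": -1}
    - {"tx": 0, "ty": 0, "tz": 0.6, "wx": 0, "wy": 0, "wz": 0, "claw": -1}

```text
t: 21.3
ee_pos: [634.4, 136.7, 178.4]
ee_rot: [-2.367, -2.065, 0.001]
force: [-2.1, 0.6, 0.3]
gripper_width: 85.6
grip_force: 0.0
```

Request:
apply_moves:
  targets:
    - {"tx": 0, "ty": 0, "tz": 0.6, "wx": 0, "wy": 0, "wz": 0, "claw": -1}
    - {"tx": 0, "ty": 0, "tz": 0.6, "wx": 0, "wy": 0, "wz": 0, "claw": -1}
    - {"tx": 0, "ty": 0, "tz": 0.6, "wx": 0, "wy": 0, "wz": 0, "claw": -1}
    - {"tx": 0, "ty": 0, "tz": 0.6, "wx": 0, "wy": 0, "wz": 0, "claw": -1}
    - {"tx": 0, "ty": 0, "tz": 0.5, "wx": 0, "wy": 0, "wz": 0, "claw": 1}

```text
t: 21.8
ee_pos: [634.6, 137.0, 120.3]
ee_rot: [-2.366, -2.065, 0.001]
force: [0.7, 0.8, 0.1]
gripper_width: 73.1
grip_force: 0.0
```

Request:
apply_moves:
  targets:
    - {"tx": 0, "ty": 0, "tz": 0, "wx": 0, "wy": 0, "wz": 0, "claw": 1}
    - {"tx": 0, "ty": 0, "tz": 0, "wx": 0, "wy": 0, "wz": 0, "claw": 1}
    - {"tx": 0, "ty": 0, "tz": 0, "wx": 0, "wy": 0, "wz": 0, "claw": 1}
    - {"tx": 0, "ty": 0, "tz": 0, "wx": 0, "wy": 0, "wz": 0, "claw": 1}
    - {"tx": 0, "ty": 0, "tz": 0, "wx": 0, "wy": 0, "wz": 0, "claw": 1}

```text
t: 22.3
ee_pos: [635.6, 136.9, 122.8]
ee_rot: [2.366, 2.065, 0.002]
force: [-0.0, -0.1, 6.5]
gripper_width: 22.8
grip_force: 59.1
```

Run:
```python
from h import *
show(); p=manip.sense()["ee_pos"][:2]-ax; print(np.hypot(*p),np.degrees(np.arctan2(p[1],p[0])))
```

```text
22.3 [635.6 136.9 122.8] yaw 82.2 tilt [ 0.     0.001 -1.   ] F [-0.  -0.1  6.5] w 22.8 59.1 cmd [635.3 135.6 121.   82.2] q [0.01 0.26 0.08 1.38 0.   1.72]
138.75096837420065 82.39012507842524
```

Request:
apply_moves:
  targets:
    - {"tx": 0.0, "ty": -0.36, "tz": 0, "wx": 0, "wy": 0, "wz": 0, "claw": 1}
    - {"tx": -0.02, "ty": -0.36, "tz": 0, "wx": 0, "wy": 0, "wz": 0, "claw": 1}
    - {"tx": -0.04, "ty": -0.36, "tz": 0, "wx": 0, "wy": 0, "wz": 0, "claw": 1}
    - {"tx": -0.06, "ty": -0.36, "tz": 0, "wx": 0, "wy": 0, "wz": 0, "claw": 1}
    - {"tx": -0.08, "ty": -0.36, "tz": 0, "wx": 0, "wy": 0, "wz": 0, "claw": 1}

```text
t: 22.8
ee_pos: [599.1, 137.0, 122.8]
ee_rot: [2.366, 2.064, 0.001]
force: [10.2, -4.7, 1.9]
gripper_width: 22.3
grip_force: 59.7
```

Request:
apply_moves:
  targets:
    - {"tx": 0, "ty": 0, "tz": 0, "wx": 0, "wy": 0, "wz": 0, "claw": 1}
    - {"tx": 0, "ty": 0, "tz": 0, "wx": 0, "wy": 0, "wz": 0, "claw": 1}
    - {"tx": 0, "ty": 0, "tz": 0, "wx": 0, "wy": 0, "wz": 0, "claw": 1}
    - {"tx": 0, "ty": 0, "tz": 0, "wx": 0, "wy": 0, "wz": 0, "claw": 1}
    - {"tx": 0, "ty": 0, "tz": 0, "wx": 0, "wy": 0, "wz": 0, "claw": 1}

```text
t: 23.3
ee_pos: [599.8, 137.1, 122.8]
ee_rot: [2.366, 2.063, 0.002]
force: [3.9, -4.2, 4.4]
gripper_width: 22.1
grip_force: 59.8
```

Run:
```python
from h import *
show(); p=manip.sense()["ee_pos"][:2]-ax; print(np.hypot(*p),np.degrees(np.arctan2(p[1],p[0])))
```

```text
23.3 [599.8 137.1 122.8] yaw 82.2 tilt [-0.001  0.003 -1.   ] F [ 3.9 -4.2  4.4] w 22.1 59.8 cmd [635.3 135.6 121.   82.2] q [ 0.01  0.15 -0.05  1.37 -0.    1.72]
138.75446518961655 97.21078215511181
```

Request:
apply_moves:
  targets:
    - {"tx": 0, "ty": 0, "tz": 0, "wx": 0, "wy": 0, "wz": 0, "claw": -1}
    - {"tx": 0, "ty": 0, "tz": 0, "wx": 0, "wy": 0, "wz": 0, "claw": -1}
    - {"tx": 0, "ty": 0, "tz": 0, "wx": 0, "wy": 0, "wz": 0, "claw": -1}
    - {"tx": 0, "ty": 0, "tz": 0, "wx": 0, "wy": 0, "wz": 0, "claw": -1}
    - {"tx": 0, "ty": 0, "tz": -0.5, "wx": 0, "wy": 0, "wz": 0, "claw": -1}

```text
t: 23.8
ee_pos: [597.5, 137.9, 130.3]
ee_rot: [-2.365, -2.064, 0.004]
force: [-0.5, -0.8, 0.2]
gripper_width: 85.3
grip_force: 0.0
```

Request:
apply_moves:
  targets:
    - {"tx": 0, "ty": 0, "tz": -1, "wx": 0, "wy": 0, "wz": 0, "claw": -1}
    - {"tx": 0, "ty": 0, "tz": -1, "wx": 0, "wy": 0, "wz": 0, "claw": -1}
    - {"tx": 0, "ty": 0, "tz": -1, "wx": 0, "wy": 0, "wz": 0, "claw": -1}
    - {"tx": 0, "ty": 0, "tz": -1, "wx": 0, "wy": 0, "wz": 0, "claw": -1}
    - {"tx": 0, "ty": 0, "tz": -1, "wx": 0, "wy": 0, "wz": 0, "claw": -1}

```text
t: 24.3
ee_pos: [598.7, 137.9, 233.2]
ee_rot: [-2.367, -2.066, -0.0]
force: [-0.1, 0.5, 0.4]
gripper_width: 85.3
grip_force: 0.0
```

```bash
python3 -c "
from h import *
show();rel()
t=manip.grab_frame('top'); s=manip.grab_frame('scene')
a=cv2.resize(t[100:260,220:400],(450,400),interpolation=cv2.INTER_CUBIC); b=cv2.resize(s[145:275,270:410],(350,400),interpolation=cv2.INTER_CUBIC)
cv2.imwrite('pics/m3.png',np.hstack([a,b]))"
```

```text
24.3 [598.7 137.9 233.2] yaw 82.2 tilt [ 0. -0. -1.] F [-0.1  0.5  0.4] w 85.3 0.0 cmd [635.3 135.6 121.   82.2] q [0.01 0.15 0.15 1.57 0.   1.72]
front 37.2 left 134.7 z 233.2
```

View pics/m3.png

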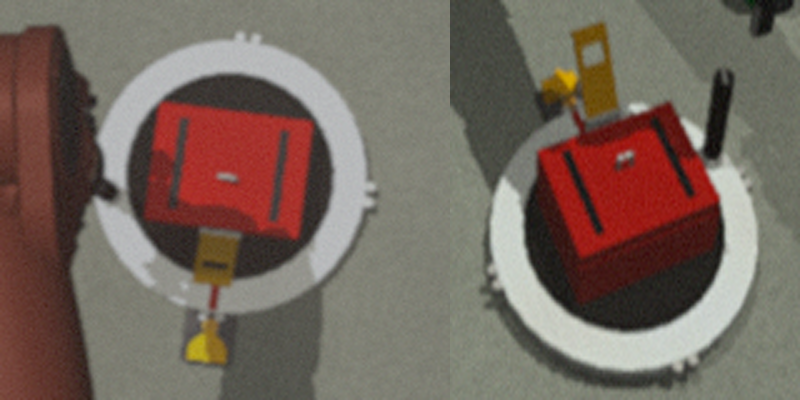

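The table is home again: rear pins at (249,37), mark at (214,296) in line with the pointer at (208,340). The lid is shut. Next I'll go to the front of the hasp.

Request:
apply_moves:
  targets:
    - {"tx": -0.88, "ty": -0.84, "tz": -0.05, "wx": 0, "wy": 0, "wz": 0, "claw": 1}
    - {"tx": -0.88, "ty": -0.84, "tz": -0.05, "wx": 0, "wy": 0, "wz": 0, "claw": 1}
    - {"tx": -0.88, "ty": -0.84, "tz": -0.05, "wx": 0, "wy": 0, "wz": 0, "claw": 1}
    - {"tx": -0.88, "ty": -0.84, "tz": -0.05, "wx": 0, "wy": 0, "wz": 0, "claw": 1}
    - {"tx": -0.88, "ty": -0.84, "tz": -0.05, "wx": 0, "wy": 0, "wz": 0, "claw": 1}

```text
t: 24.9
ee_pos: [502.5, 61.6, 236.0]
ee_rot: [-2.366, -2.065, 0.001]
force: [0.1, -0.1, -0.4]
gripper_width: 12.3
grip_force: 0.0
```

Request:
apply_moves:
  targets:
    - {"tx": -0.88, "ty": -0.84, "tz": -0.05, "wx": 0, "wy": 0, "wz": 0, "claw": 1}
    - {"tx": -0.88, "ty": -0.84, "tz": -0.05, "wx": 0, "wy": 0, "wz": 0, "claw": 1}
    - {"tx": 0, "ty": 0, "tz": 0, "wx": 0, "wy": 0, "wz": 0, "claw": 1}
    - {"tx": 0, "ty": 0, "tz": 0.6, "wx": 0, "wy": 0, "wz": 0, "claw": 1}
    - {"tx": 0, "ty": 0, "tz": 0.6, "wx": 0, "wy": 0, "wz": 0, "claw": 1}

```text
t: 25.4
ee_pos: [465.9, 32.0, 213.4]
ee_rot: [-2.366, -2.066, 0.0]
force: [0.3, -0.7, -0.3]
gripper_width: 0.1
grip_force: 0.0
```

Request:
apply_moves:
  targets:
    - {"tx": 0, "ty": 0, "tz": 0.6, "wx": 0, "wy": 0, "wz": 0, "claw": 1}
    - {"tx": 0, "ty": 0, "tz": 0.6, "wx": 0, "wy": 0, "wz": 0, "claw": 1}
    - {"tx": 0, "ty": 0, "tz": 0.6, "wx": 0, "wy": 0, "wz": 0, "claw": 1}
    - {"tx": 0, "ty": 0, "tz": 0.6, "wx": 0, "wy": 0, "wz": 0, "claw": 1}
    - {"tx": 0, "ty": 0, "tz": 0.1, "wx": 0, "wy": 0, "wz": 0, "claw": 1}

```text
t: 25.9
ee_pos: [464.7, 31.9, 162.6]
ee_rot: [-2.365, -2.064, 0.003]
force: [-0.1, -0.3, 0.2]
gripper_width: -0.2
grip_force: 0.0
```

```bash
python3 -c "
from h import *
show();rel()"
```

```text
25.9 [464.7  31.9 162.6] yaw 82.2 tilt [ 0.    -0.003 -1.   ] F [-0.1 -0.3  0.2] w -0.2 0.0 cmd [635.3 135.6 121.   82.2] q [-0.21 -0.31 -0.42  1.47  0.    1.49]
front 155.5 left 11.5 z 162.6
```

Request:
apply_moves:
  targets:
    - {"tx": 0, "ty": 0.5, "tz": 0, "wx": 0, "wy": 0, "wz": 0, "claw": 1}
    - {"tx": 0, "ty": 0.5, "tz": 0, "wx": 0, "wy": 0, "wz": 0, "claw": 1}
    - {"tx": 0, "ty": 0.5, "tz": 0, "wx": 0, "wy": 0, "wz": 0, "claw": 1}
    - {"tx": 0, "ty": 0.5, "tz": 0, "wx": 0, "wy": 0, "wz": 0, "claw": 1}
    - {"tx": 0, "ty": 0.5, "tz": 0, "wx": 0, "wy": 0, "wz": 0, "claw": 1}

```text
t: 26.4
ee_pos: [515.5, 24.9, 164.9]
ee_rot: [-2.367, -2.066, 0.0]
force: [-1.0, 0.2, 0.6]
gripper_width: 0.2
grip_force: 0.5
```

Request:
apply_moves:
  targets:
    - {"tx": 0, "ty": 0.5, "tz": 0, "wx": 0, "wy": 0, "wz": 0, "claw": 1}
    - {"tx": 0, "ty": 0.5, "tz": 0, "wx": 0, "wy": 0, "wz": 0, "claw": 1}
    - {"tx": 0, "ty": 0.5, "tz": 0, "wx": 0, "wy": 0, "wz": 0, "claw": 1}
    - {"tx": 0, "ty": 0.5, "tz": 0, "wx": 0, "wy": 0, "wz": 0, "claw": 1}
    - {"tx": 0, "ty": 0.3, "tz": 0, "wx": 0, "wy": 0, "wz": 0, "claw": 1}

```text
t: 26.9
ee_pos: [561.1, 18.6, 164.6]
ee_rot: [-2.366, -2.065, 0.0]
force: [-1.3, 0.1, -0.6]
gripper_width: 0.1
grip_force: 0.4
```

```bash
python3 -c "
from h import *
show();rel()
t=manip.grab_frame('top'); s=manip.grab_frame('scene')
a=cv2.resize(t[100:260,220:400],(450,400),interpolation=cv2.INTER_CUBIC); b=cv2.resize(s[145:275,270:410],(350,400),interpolation=cv2.INTER_CUBIC)
cv2.imwrite('pics/m4.png',np.hstack([a,b]))"
```

```text
26.9 [561.1  18.6 164.6] yaw 82.2 tilt [ 0.    -0.001 -1.   ] F [-1.3  0.1 -0.6] w 0.1 0.4 cmd [635.3 135.6 121.   82.2] q [-0.2  -0.02 -0.15  1.44  0.    1.51]
front 58.2 left 11.4 z 164.6
```

View pics/m4.png

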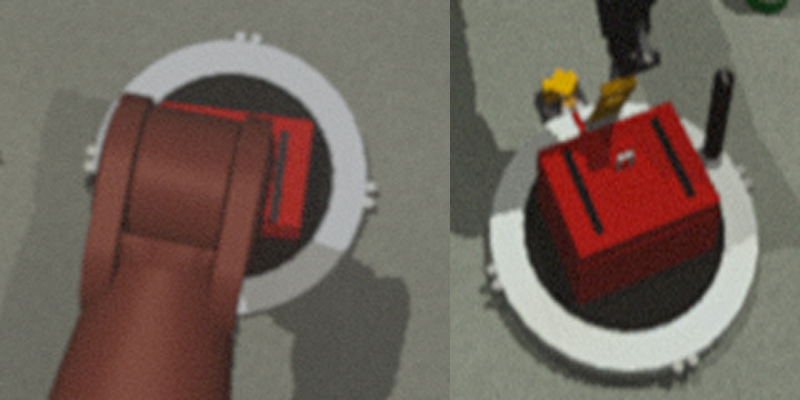

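The hasp has swung past upright under the fingertip, and the table is still home (rear pins at (249,37)). Next I'll press down gently between the hinge and the slot.

Request:
apply_moves:
  targets:
    - {"tx": 0, "ty": 0.1, "tz": 0.24, "wx": 0, "wy": 0, "wz": 0, "claw": 1}
    - {"tx": 0, "ty": 0.1, "tz": 0.24, "wx": 0, "wy": 0, "wz": 0, "claw": 1}
    - {"tx": 0, "ty": 0.1, "tz": 0.24, "wx": 0, "wy": 0, "wz": 0, "claw": 1}
    - {"tx": 0, "ty": 0.1, "tz": 0.24, "wx": 0, "wy": 0, "wz": 0, "claw": 1}
    - {"tx": 0, "ty": 0.1, "tz": 0.24, "wx": 0, "wy": 0, "wz": 0, "claw": 1}

```text
t: 27.5
ee_pos: [570.6, 17.3, 140.1]
ee_rot: [-2.366, -2.065, 0.0]
force: [-0.0, -0.7, 1.5]
gripper_width: 0.1
grip_force: 0.7
```

Request:
apply_moves:
  targets:
    - {"tx": 0, "ty": 0.1, "tz": 0.24, "wx": 0, "wy": 0, "wz": 0, "claw": 1}
    - {"tx": 0, "ty": 0.1, "tz": 0.24, "wx": 0, "wy": 0, "wz": 0, "claw": 1}
    - {"tx": 0, "ty": 0.1, "tz": 0.24, "wx": 0, "wy": 0, "wz": 0, "claw": 1}
    - {"tx": 0, "ty": 0.1, "tz": 0.24, "wx": 0, "wy": 0, "wz": 0, "claw": 1}
    - {"tx": 0, "ty": 0.1, "tz": 0.2, "wx": 0, "wy": 0, "wz": 0, "claw": 1}

```text
t: 28.0
ee_pos: [579.6, 16.1, 118.4]
ee_rot: [-2.366, -2.065, 0.002]
force: [-26.5, 3.7, 45.5]
gripper_width: -0.2
grip_force: 22.3
```

```bash
python3 -c "
from h import *
show();rel()"
```

```text
28.0 [579.6  16.1 118.4] yaw 82.2 tilt [-0.    -0.002 -1.   ] F [-26.5   3.7  45.5] w -0.2 22.3 cmd [635.3 135.6 121.   82.2] q [-0.2   0.06 -0.16  1.36 -0.    1.51]
front 39.5 left 11.4 z 118.4
```

Request:
apply_moves:
  targets:
    - {"tx": 0, "ty": -0.1, "tz": -0.08, "wx": 0, "wy": 0, "wz": 0, "claw": 1}
    - {"tx": 0, "ty": 0, "tz": -0.1, "wx": 0, "wy": 0, "wz": 0, "claw": 1}
    - {"tx": 0, "ty": 0, "tz": -0.5, "wx": 0, "wy": 0, "wz": 0, "claw": 1}
    - {"tx": 0, "ty": 0, "tz": -1, "wx": 0, "wy": 0, "wz": 0, "claw": 1}
    - {"tx": 0, "ty": 0, "tz": -1, "wx": 0, "wy": 0, "wz": 0, "claw": 1}

```text
t: 28.5
ee_pos: [578.3, 16.3, 171.6]
ee_rot: [-2.366, -2.065, 0.001]
force: [0.6, -0.3, -0.1]
gripper_width: 0.0
grip_force: 0.0
```

Request:
apply_moves:
  targets:
    - {"tx": 0, "ty": 0, "tz": -1, "wx": 0, "wy": 0, "wz": 0, "claw": 1}
    - {"tx": 0, "ty": 0, "tz": -1, "wx": 0, "wy": 0, "wz": 0, "claw": 1}
    - {"tx": 1, "ty": 0, "tz": -1, "wx": 0, "wy": 0, "wz": 0, "claw": 1}
    - {"tx": 1, "ty": 0, "tz": -0.5, "wx": 0, "wy": 0, "wz": 0, "claw": 1}
    - {"tx": 1, "ty": 0, "tz": 0, "wx": 0, "wy": 0, "wz": 0, "claw": 1}

```text
t: 29.0
ee_pos: [587.7, 76.2, 243.6]
ee_rot: [2.366, 2.064, 0.003]
force: [0.4, -0.1, 0.7]
gripper_width: -0.1
grip_force: 0.0
```

Request:
apply_moves:
  targets:
    - {"tx": 1, "ty": 0, "tz": 0, "wx": 0, "wy": 0, "wz": 0, "claw": 1}
    - {"tx": 1, "ty": 0, "tz": 0, "wx": 0, "wy": 0, "wz": 0, "claw": 1}
    - {"tx": 1, "ty": 0, "tz": 0, "wx": 0, "wy": 0, "wz": 0, "claw": 1}
    - {"tx": 1, "ty": 0, "tz": 0, "wx": 0, "wy": 0, "wz": 0, "claw": 1}
    - {"tx": 1, "ty": 0, "tz": 0, "wx": 0, "wy": 0, "wz": 0, "claw": 1}

```text
t: 29.5
ee_pos: [600.3, 175.6, 241.4]
ee_rot: [-2.367, -2.065, 0.0]
force: [-0.2, -0.2, 0.2]
gripper_width: 0.1
grip_force: 0.0
```

Request:
apply_moves:
  targets:
    - {"tx": 1, "ty": 0, "tz": 0, "wx": 0, "wy": 0, "wz": 0, "claw": 1}
    - {"tx": 1, "ty": 0, "tz": 0, "wx": 0, "wy": 0, "wz": 0, "claw": 1}
    - {"tx": 0, "ty": 0, "tz": 0, "wx": 0, "wy": 0, "wz": 0, "claw": 1}
    - {"tx": 0, "ty": 0, "tz": 0, "wx": 0, "wy": 0, "wz": 0, "claw": 1}
    - {"tx": 0, "ty": 0, "tz": 0, "wx": 0, "wy": 0, "wz": 0, "claw": 1}

```text
t: 30.0
ee_pos: [605.6, 213.7, 241.1]
ee_rot: [-2.367, -2.065, 0.001]
force: [-0.7, -1.1, -0.8]
gripper_width: -0.1
grip_force: 0.0
```

```bash
python3 -c "
from h import *
show();rel()
t=manip.grab_frame('top'); s=manip.grab_frame('scene')
a=cv2.resize(t[100:260,220:400],(450,400),interpolation=cv2.INTER_CUBIC); b=cv2.resize(s[145:275,270:410],(350,400),interpolation=cv2.INTER_CUBIC)
cv2.imwrite('pics/m5.png',np.hstack([a,b]))"
```

```text
30.0 [605.6 213.7 241.1] yaw 82.2 tilt [-0.    -0.001 -1.   ] F [-0.7 -1.1 -0.8] w -0.1 0.0 cmd [635.3 135.6 121.   82.2] q [0.14 0.24 0.26 1.6  0.   1.84]
front 40.6 left 210.8 z 241.1
```

View pics/m5.png

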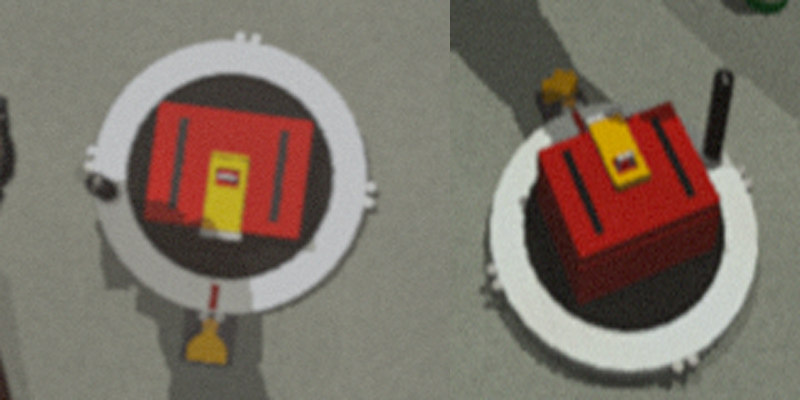

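The final view shows the yellow hasp flat on the lid with the staple through its slot at (227,177). The lid is shut, the mark at (214,296) faces the pointer at (207,345), and the arm is clear.

```bash
python3 -c "
from plant import manip
print(manip.finish_job())"
```

```text
the job is handed in; nothing more can be done
None
```

I handed the job in at 30 s: the table is home with the red mark at the pointer, the lid is shut and the hasp lies flat over the staple, though pressing the lid shut knocked the table about 15° off and I turned it back before closing the hasp, without redoing the lid.

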